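Dry the dairy brushes and the milk jug

ROBOT

A 6-joint arm with a two-finger parallel gripper is mounted at the origin on the work surface. World frame = base frame: x ahead of the robot, y to its left, z up, the work surface at z = 0. Lengths are in m, angles in rad, forces in N, time in s.
With the tool pointing down it reaches from about 0.3 to 0.875 m from the base axis. Payload 6.4 kg.
Tool frame: the origin (TCP) lies on the centre line of the jaws, within the pads' length; the fingertips stand 11 mm ahead of it and the grasp point (between the pads) lies 8 mm behind it; x points along the fingers, y is the direction in which the jaws open and shut, and the axes are right-handed (so a half turn about x gives the same grasp; the last joint's range is limited). The gripper opens to 85 mm and grips with 20 to 120 N. Pads are 22 mm wide; open, the fingers measure 114 mm over their backs; the gripper's body (76 mm by 85 mm) begins 54 mm behind the grasp point. The pads swing forward as they close: fully open they stand 13 mm farther back than shut.
Start: joints at [-1.411, 0.181, 1.607, -0, 1.354, -0.206], TCP at [0.206, -0.537, 0.216] pointing down, gripper open.
Joint ranges: [-2.99, 2.99], [-0.89, 2.07], [0.3, 2.58], [-1.14, 4.28], [0, 2.63], [-3.12, 3.12]. Speed limits (rad/s): [2.57, 2.57, 3.01, 3.14, 3.14, 3.14].

INTERFACE

Orientations are given as a unit quaternion [w, x, y, z].
In Python, from bench import ctrl, camera, hand_in gives the robot as it stands. The module is installed in compiled form; this text tells all that it offers.
- The arm moves only by the tool drive_tool, never from a script. Its argument "increments" is a list of rows, each a list of 7 numbers: the shift along the tool's x, y, z in m, then the turn, a rotation vector about the tool's x, y, z in degrees, then the gripper's target within -1 to 1 (fully open at 1, half-way at 0, shut at -1). In form: [[dx, dy, dz, rx, ry, rz, claw], ...]. A call has 1 to 10 rows; each row shifts and turns the commanded pose from where the row before left it, along the tool's axes as they then stand; what a row does not reach is not made up. A row lasts 1/8 s, in which the tool goes at most 62.5 mm and 10.7 degrees, less where a joint would pass 70% of its speed; a pose out of reach is approached as far as the arm can. A call is refused whole if a number of a shift passes 0.0625 or a number of a turn 10.7, either way. A call with a gripper value outside its range is refused whole. The fingers move at their own pace and stop on an object; the grip force is fixed at half the most. Time passes only in rows, so rows that do not move let the fingers close. It gives the time, the measured TCP pose, the force and the opening at its end, in the units of the state.
- ctrl.get_obs(): the state, without advancing time (a new reading comes with each control period).
- camera(name): name is "scene" or "top"; returns a dict with "img" (400x640x3 uint8, red, green, blue), "depth" (400x640 float32, m along the optical axis (not along the pixel's ray), 0 where there is no reading), "fx", "fy", "cx", "cy" (pixels), "world_from_camera" (4x4, takes a point from camera to world coordinates). Camera axes: x right, y down, z forward; pixel columns grow to the right and rows downward; lengths in m; the calibration is good to about 2 mm. A picture is of the moment at which its call begins.
- hand_in(): hands the job in, once; it reports no verdict.
The state is a dict: "time_s": time; "q": joint angles; "dq": joint speeds; "joint_efforts": joint torques, N m; "eef_pos": TCP position; "eef_rot": TCP orientation; "wrist_force": force on the tool from outside, world axes, zero at the start; "torque": the same for the moment, N m; "opening": opening from 0.0 (shut) to 1.0 (fully open).
Only numpy, scipy, OpenCV 4.12 (cv2) and the standard library are available. Lean on these libraries where they do the work, as an engineer would, in place of code of your own. Each camera call takes 0.05 s, during which the arm holds its last target.

TASK

Turn the dryer's timer knob fully anticlockwise to off. With it off, lay every wooden brush, bristles up, in a cradle of its own on the drying rack with its head over the warm-air vent, and hang the steel milk jug by its handle on the hook. Then turn the timer fully clockwise to start the drying, leaving the other things on the worktop where they are.

Things in the scene. Friction and masses are not known exactly. Their poses are not given: they have to be found in the camera images.
- rack: fixed beech drying rack: two combs along y, 12 mm thick, at x = -35 and +35 mm (58 mm clear between), on a 12 mm base. 4 cradles at y = -90, -30, +30, +90 mm: notch pairs 27 mm wide (33 at the mouth), floor 60 mm, tooth tops 83 mm above the worktop. Steel warm-air vent 55 mm high at x = 46 to 131 mm. Origin: on the worktop midway between the combs; +x to the vent (away from the robot)
- brush1: wooden brush (up to 4 alike, may be absent) lying on its back, bristles up. Handle: straight bar 20 mm wide, 18 mm high, x = -85 to +50 mm; head 50 x 40 mm, 18 mm thick plus 20 mm bristles, x = +50 to +100 mm. 120 g. Origin: underside of the handle at the point of balance; +x to the head, z out of the bristles. Grip the handle across y at the origin
- brush1_head (a point): centre of the head of brush1, 75 mm along +x from its origin, 18 mm above its underside
- brush2: wooden brush (up to 4 alike, may be absent) lying on its back, bristles up. Handle: straight bar 20 mm wide, 18 mm high, x = -85 to +50 mm; head 50 x 40 mm, 18 mm thick plus 20 mm bristles, x = +50 to +100 mm. 120 g. Origin: underside of the handle at the point of balance; +x to the head, z out of the bristles. Grip the handle across y at the origin
- brush2_head (a point): centre of the head of brush2, 75 mm along +x from its origin, 18 mm above its underside
- brush3: wooden brush (up to 4 alike, may be absent) lying on its back, bristles up. Handle: straight bar 20 mm wide, 18 mm high, x = -85 to +50 mm; head 50 x 40 mm, 18 mm thick plus 20 mm bristles, x = +50 to +100 mm. 120 g. Origin: underside of the handle at the point of balance; +x to the head, z out of the bristles. Grip the handle across y at the origin
- brush3_head (a point): centre of the head of brush3, 75 mm along +x from its origin, 18 mm above its underside
- brush4: wooden brush (up to 4 alike, may be absent) lying on its back, bristles up. Handle: straight bar 20 mm wide, 18 mm high, x = -85 to +50 mm; head 50 x 40 mm, 18 mm thick plus 20 mm bristles, x = +50 to +100 mm. 120 g. Origin: underside of the handle at the point of balance; +x to the head, z out of the bristles. Grip the handle across y at the origin
- brush4_head (a point): centre of the head of brush4, 75 mm along +x from its origin, 18 mm above its underside
- jug: stainless steel milk jug, 62 mm across, 100 mm high, open top, 220 g, standing. Origin: centre of its underside, z up. Handle on its +y side: a loop of 8 mm bar in the y-z plane, open along x; clear opening y = 33 to 62 mm, z = 32 to 82 mm (underside of the top bar). Grip the body across x near the rim
- jug_eye (a point): middle of the opening of the jug's handle, at jug (0, 48, 60) mm; axes as the jug's
- hook: fixed hook stand: base 100 x 100 x 12 mm, post 18 mm across, 215 mm high; at 200 mm a level arm of 10 mm bar runs from the post along -x for 115 mm, its tip turned up 13 mm (top at 218 mm, x to -127 mm). Origin: foot of the post; z up
- hook_seat (a point): top of the hook's arm at hook x = -70 mm, 205 mm above the worktop: where the handle's top bar should rest
- dryer_box: white control box of the dryer, fixed, 110 x 100 mm, 50 mm high, with the timer knob in the middle of its top. Origin: centre of its underside
- timer (a joint): angle of the timer knob in rad: 0 at the anticlockwise end stop (off), 2.4 at the clockwise end stop (full time), growing clockwise seen from above. The knob has a bar grip across it; at 0 the bar lies along the box's x
- timer_grip (a point): on the knob's axis at the height to grip the bar; turns with the knob, x along the bar
- tin: bystander: low round tin, 62 mm across, 45 mm high. Origin: centre of its underside. Leave alone
- bolt: bystander: steel door bolt on its plate, 120 mm long, 20 mm high, lying in front of the rack. Origin: centre of its underside. Leave alone
- bucket_lid: bystander: blue plastic bucket lid, 200 mm across, 18 mm high. Origin: centre of its underside. Leave alone
- cleaner: bystander: white bottle of cleaner, 72 mm across, 200 mm high. Origin: centre of its underside. Leave alone
- bowl: bystander: white bowl, 140 mm across, 60 mm high. Origin: centre of its underside. Leave alone
- soap: bystander: yellow bar of soap, 80 x 55 x 30 mm. Origin: centre of its underside. Leave alone
- jar: bystander: glass jar, 70 mm across, 90 mm high. Origin: centre of its underside. Leave alone

How it is judged:
By the outcome, as a careful person would: the job done as asked, in the order asked, and still so for the second after the job is handed in, with the robot touching nothing.
Of brush1, brush2, brush3, brush4 only 3 to 4 are there at a start; the rules pass over those that are not, and their reading is None.
At some moment in a run one of brush1, brush2, brush3, brush4 may be knocked a few centimetres aside while the robot is not near it.
It also fails if it takes over 208 s, if anything falls off the work surface, if the arm or the gripper's body presses on something with over 40 N, if the wrist force passes 120 N, or if a joint passes its speed limit or range.

## Working session

There is one attempt and no reset: what is moved stays moved. The work goes in short steps, Python scripts to look and compute and a tool call to move; the robot and the scene stay as the last step left them, time stands still between calls to the robot, and variables do not carry over. Pictures are saved under pics/ and viewed, and the job is handed in when it is done.

Besides the shell and the picture viewer there is one more tool, called after "Request:" as name([rows], argument=value, ...), one row to a line, values as JSON. drive_tool: Moves the arm, as the interface text tells. Its arguments: {"type":"object","properties":{"increments":{"type":"array","items":{"type":"array","items":{"type":"number"}}}},"required":["increments"]}

```bash
mkdir -p pics
cat > h.py <<'E'
import numpy as np, cv2
from bench import ctrl, camera, hand_in
def pts(c):
    d=c["depth"]; v,u=np.mgrid[0:400,0:640]
    P=np.stack([(u-c["cx"])/c["fx"]*d,(v-c["cy"])/c["fy"]*d,d],-1)
    T=c["world_from_camera"]; W=P@T[:3,:3].T+T[:3,3]
    W[d==0]=np.nan
    return W
def save(c,n): cv2.imwrite("pics/"+n,c["img"][...,::-1])
E
python3 - <<'E'
from h import *
for n in("scene","top"):
    c=camera(n);save(c,n+"0.png");print(n,c["fx"],c["cx"],c["cy"],c["world_from_camera"].round(3).tolist())
    np.savez(n+"0.npz",W=pts(c),**c)
o=ctrl.get_obs();print({k:np.round(v,3).tolist() for k,v in o.items()})
E
```

```text
scene 386.69522266886673 322.4087226899398 204.71386473631227 [[-0.497, 0.529, -0.688, 1.498], [0.868, 0.302, -0.395, 0.553], [-0.001, -0.793, -0.609, 1.035], [0.0, 0.0, 0.0, 1.0]]
top 474.384663012601 316.2947406077561 198.2563594747072 [[-0.027, -0.988, 0.152, 0.258], [-1.0, 0.025, -0.014, -0.006], [0.01, -0.153, -0.988, 1.704], [0.0, 0.0, 0.0, 1.0]]
{'time_s': 0.1, 'q': [-1.411, 0.182, 1.608, -0.0, 1.354, -0.206], 'dq': [0.001, -0.002, -0.004, -0.002, -0.002, 0.002], 'joint_efforts': [0.0, -44.588, -35.224, -0.0, 0.004, 0.0], 'eef_pos': [0.206, -0.536, 0.215], 'eef_rot': [0.128, 0.695, 0.129, -0.695], 'wrist_force': [-0.647, -0.667, -0.706], 'torque': [0.005, 0.012, 0.015], 'opening': 1.003}
```

View pics/scene0.png

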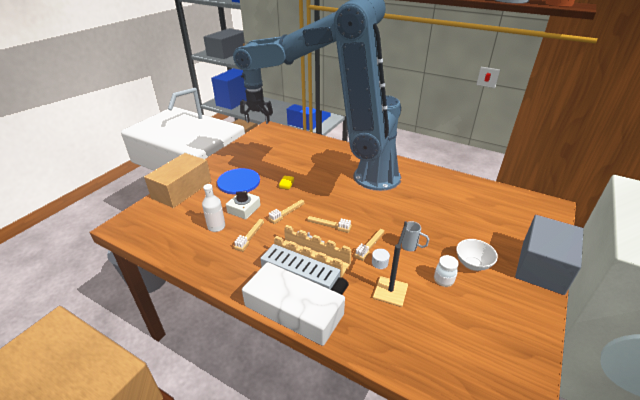

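View pics/top0.png

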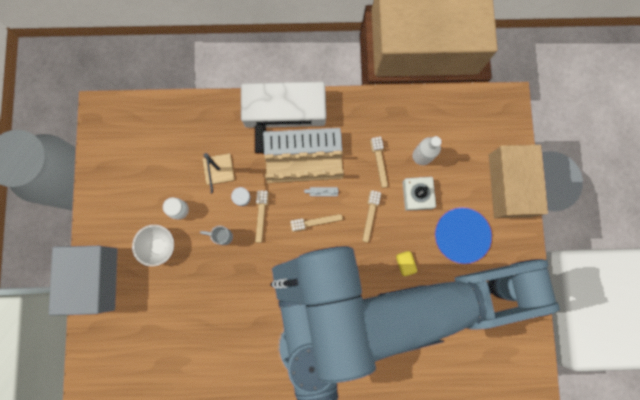

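Both views show four brushes at top pixels (380,160), (372,215), (317,222) and (262,215). The rack is at (303,165), the hook at (215,170), the jug at (220,236), and the box and knob at (420,193). I'll enlarge the top view and measure.

Run:
```python
from h import *
z=np.load("top0.npz");im=z["img"]
a=im[110:280,130:470,::-1]; cv2.imwrite("pics/topz0.png",cv2.resize(a,None,fx=2.35,fy=2.35,interpolation=cv2.INTER_CUBIC))
z2=np.load("scene0.npz");a=z2["img"][160:320,190:500,::-1]; cv2.imwrite("pics/scz0.png",cv2.resize(a,None,fx=2.5,fy=2.5,interpolation=cv2.INTER_CUBIC))
W=z["W"]
for n,u,v in [("table",300,250),("tin",241,198),("jugrim",220,236),("box corner",410,205),("knob",421,192),("vent",303,138),("lid",463,235),("brush",262,225)]:
    print(n,W[v,u].round(3))
```

```text
table [0.335 0.033 0.005]
tin [0.521 0.237 0.044]
jugrim [0.392 0.318 0.003]
box corner [ 0.48  -0.358  0.054]
knob [ 0.518 -0.39   0.097]
vent [0.733 0.013 0.051]
lid [ 0.372 -0.549  0.018]
brush [0.428 0.168 0.004]
```

View pics/topz0.png

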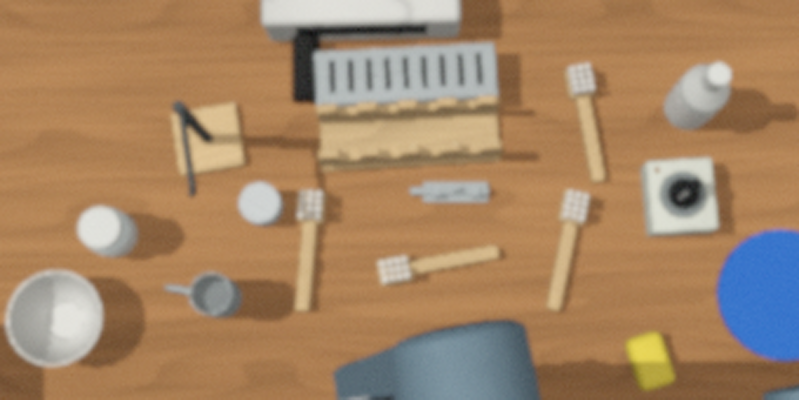

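View pics/scz0.png

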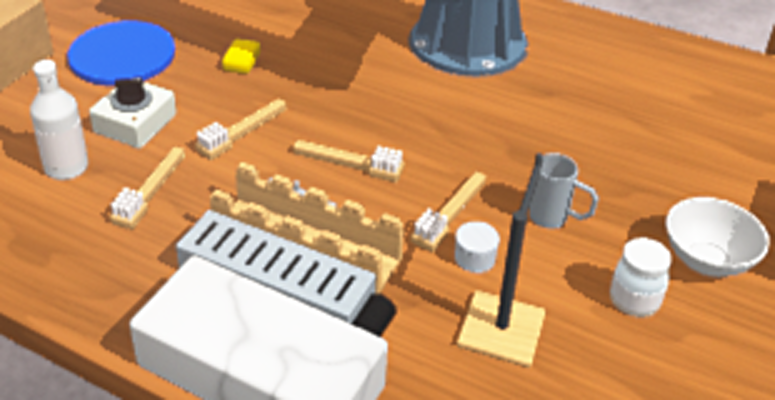

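```bash
cat >> h.py <<'E'
def ground(c,u,v,z):
    T=np.asarray(c["world_from_camera"]); r=np.stack([(np.asarray(u,float)-c["cx"])/c["fx"],(np.asarray(v,float)-c["cy"])/c["fy"],np.ones(np.shape(u))],-1)@T[:3,:3].T
    return T[:3,3]+r*((z-T[2,3])/r[...,2])[...,None]
def proj(c,P):
    T=np.asarray(c["world_from_camera"]); p=(np.asarray(P)-T[:3,3])@T[:3,:3]
    return np.stack([c["fx"]*p[...,0]/p[...,2]+c["cx"],c["fy"]*p[...,1]/p[...,2]+c["cy"]],-1)
def brushes(c,prt=True):
    """wood-coloured handles + white heads in top view -> list of (handle-based origin, yaw)"""
    im=c["img"]; hsv=cv2.cvtColor(im,cv2.COLOR_RGB2HSV)
    return hsv
E
python3 - <<'E'
from h import *
z=np.load("top0.npz");im=z["img"];W=z["W"]
hsv=cv2.cvtColor(im,cv2.COLOR_RGB2HSV);lab=cv2.cvtColor(im,cv2.COLOR_RGB2LAB)
for n,u,v in [("handle",260,225),("handle2",368,225),("h3",330,219),("bristle",262,197),("table",300,250),("table2",390,220),("rack",303,176),("hookbase",220,165)]:
    print(n,im[v,u],hsv[v,u],lab[v,u])
# noise
t=W[225:235,285:310,2];print("table z",np.nanmean(t),np.nanstd(t)); t=W[205:235,258:264,2];print(t.round(3).tolist()[::6])
E
```

```text
handle [206 178 131] [ 19  93 206] [189 131 156]
handle2 [210 182 138] [ 18  87 210] [193 132 154]
h3 [210 182 138] [ 18  87 210] [193 132 154]
bristle [189 182 172] [ 18  23 189] [190 129 134]
table [170 125  81] [ 15 134 170] [143 140 159]
table2 [175 128  82] [ 15 136 175] [146 141 160]
rack [140 117  82] [ 18 106 140] [129 132 151]
hookbase [208 181 135] [ 19  90 208] [191 131 155]
table z 0.008718484247582387 0.014260370416815911
[[-0.004, 0.024, 0.012, 0.015, 0.023, 0.015], [0.002, 0.018, 0.018, 0.012, 0.015, 0.026], [0.013, 0.018, 0.018, 0.02, 0.017, 0.024], [0.019, 0.012, 0.016, 0.022, 0.019, 0.005], [0.018, 0.019, 0.016, 0.013, 0.02, 0.002]]
```

```bash
cat >> h.py <<'E'
def brushes(c,roi=(330,110,0,0)):
    S=4
    im=cv2.resize(c["img"],None,fx=S,fy=S,interpolation=cv2.INTER_CUBIC)
    lab=cv2.cvtColor(im,cv2.COLOR_RGB2LAB).astype(int)
    L,A,B=lab[...,0],lab[...,1],lab[...,2]
    m=((L>166)&(A<137)).astype(np.uint8)
    n,cc,st,_=cv2.connectedComponentsWithStats(m)
    out=[]
    for i in range(1,n):
        a=st[i,4]/S/S
        if not 150<a<1200: continue
        v,u=np.nonzero(cc==i); 
        b=B[v,u]; hm=b>146
        u=(u+.5)/S-.5; v=(v+.5)/S-.5
        if hm.sum()<0.25*len(u) or (~hm).sum()<0.1*len(u): continue
        H=ground(c,u[hm],v[hm],0.018)[:,:2]; K=ground(c,u[~hm],v[~hm],0.038)[:,:2]
        d0=K.mean(0)-H.mean(0)
        if not .03<np.linalg.norm(d0)<.16: continue
        # refine axis with shaft only
        d=d0/np.linalg.norm(d0); t=(H-H.mean(0))@d; t0=np.percentile(t,1)
        Q=H[(t>t0+.01)&(t<t0+.115)]
        w,V=np.linalg.eigh(np.cov(Q.T)); e=V[:,1]; e=e*np.sign(e@d)
        n_=np.array([-e[1],e[0]])
        t=(H@e); tail=np.percentile(t,0.5); ctr=Q.mean(0)@n_
        full=np.r_[H,K]@e
        o=e*(tail+.085)+n_*ctr
        yaw=np.degrees(np.arctan2(e[1],e[0]))
        kx=(K.mean(0)-o)@e; ky=(K.mean(0)-o)@n_
        out.append((o,yaw)); print("brush o",o.round(4),"yaw %.1f"%yaw,"area %d"%a,"px",(u.mean().round(),v.mean().round()),"head ctr in brush %.3f %.3f"%(kx,ky),"len %.3f"%(full.max()-tail),"width %.3f"%(4*np.std(Q@n_)*.866))
    return out
E
python3 - <<'E'
from h import *
z=dict(np.load("top0.npz"));brushes(z)
# box
im=z["img"];W=z["W"]
S=4;big=cv2.resize(im,None,fx=S,fy=S,interpolation=cv2.INTER_CUBIC);hsv=cv2.cvtColor(big,cv2.COLOR_RGB2HSV)
cv2.imwrite("pics/box0.png",cv2.resize(im[165:225,385:455,::-1],None,fx=8,fy=8,interpolation=cv2.INTER_CUBIC))
z2=dict(np.load("scene0.npz"));cv2.imwrite("pics/box0s.png",cv2.resize(z2["img"][175:225,215:270,::-1],None,fx=10,fy=10,interpolation=cv2.INTER_CUBIC))
cv2.imwrite("pics/hook0.png",cv2.resize(im[140:250,190:290,::-1],None,fx=5,fy=5,interpolation=cv2.INTER_CUBIC))
cv2.imwrite("pics/rack0.png",cv2.resize(im[105:195,245:355,::-1],None,fx=6,fy=6,interpolation=cv2.INTER_CUBIC))
E
```

```text
brush o [0.4533 0.1737] yaw -5.1 area 334 px (np.float64(260.0), np.float64(213.0)) head ctr in brush 0.072 -0.003 len 0.187 width 0.020
brush o [ 0.4433 -0.218 ] yaw -13.9 area 365 px (np.float64(371.0), np.float64(212.0)) head ctr in brush 0.072 -0.000 len 0.187 width 0.020
brush o [ 0.4365 -0.032 ] yaw 99.2 area 348 px (np.float64(312.0), np.float64(221.0)) head ctr in brush 0.073 0.000 len 0.184 width 0.020
```

View pics/box0.png

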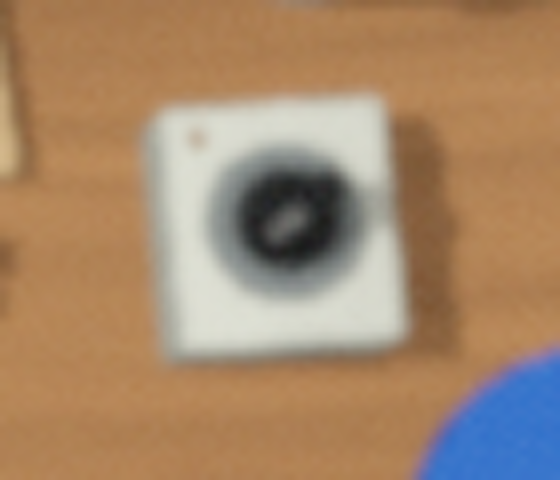

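View pics/box0s.png

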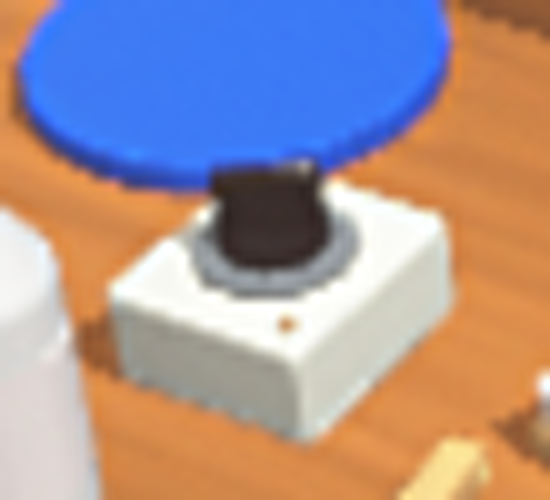

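View pics/hook0.png

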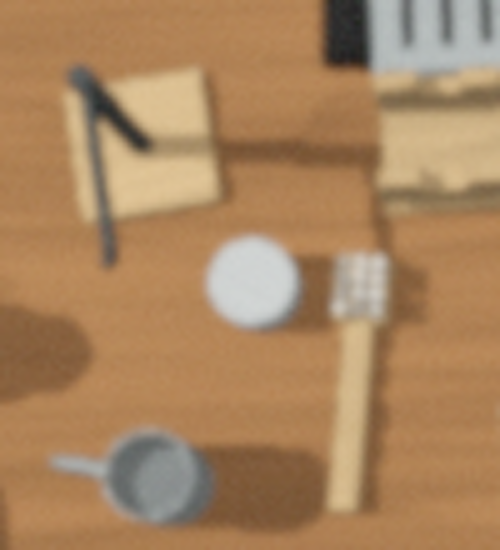

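View pics/rack0.png

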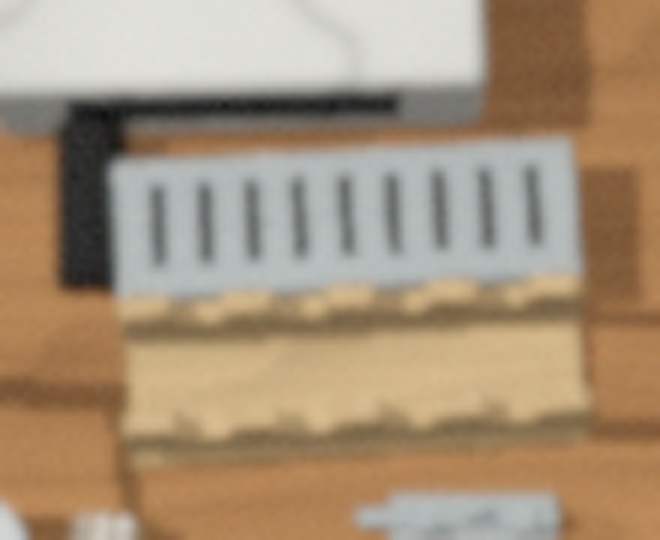

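Four brushes are there, but my mask missed the one at (380,160). The knob bar lies at about -55° and the box is nearly square to the world axes. Next I'll measure the fixed things and the fourth brush.

Run:
```python
from h import *
z=dict(np.load("top0.npz"));im=z["img"]
S=4;big=cv2.resize(im,None,fx=S,fy=S,interpolation=cv2.INTER_CUBIC)
lab=cv2.cvtColor(big,cv2.COLOR_RGB2LAB).astype(int);L,A,B=[lab[...,i] for i in range(3)]
sub=(slice(130*S,190*S),slice(365*S,400*S))
m=((L>166)&(A<137)).astype(np.uint8)
n,cc,st,_=cv2.connectedComponentsWithStats(m)
for i in range(1,n):
    if 365*S<st[i,0]<400*S and 125*S<st[i,1]<190*S: print(st[i]/[4,4,4,4,16])
def comp(m,u,v):
    n,cc=cv2.connectedComponents(m.astype(np.uint8)); return cc==cc[int(v*S),int(u*S)]
def rect(mask,zz):
    v,u=np.nonzero(mask);P=ground(z,(u+.5)/S-.5,(v+.5)/S-.5,zz)[:,:2]
    r=cv2.minAreaRect((P*1000).astype(np.float32)); return r
# box top
m=(L>195)&(B<140); m[:, :400*S]=0; c=comp(m,410,205);print("box",rect(c,.05),c.sum()/16)
# vent
m=(abs(B-128)<8)&(abs(A-128)<8)&(L>150); m[:125*S]=0;m[160*S:]=0
c=comp(m,267,150);print("vent",rect(c,.055),c.sum()/16)
b=cv2.boundingRect(c.astype(np.uint8));print([x/4 for x in b])
# knob dark
m=(L<75);c=comp(m,419,190);r=rect(c,.09);print("knob",r,c.sum()/16)
```

```text
[370.5    136.25    12.75    14.75   140.1875]
[375.5  151.25  11.25  35.75 193.75]
box ((524.2103271484375, -394.6545104980469), (108.32073211669922, 99.0451889038086), 2.017936944961548) 472.0
vent ((720.001220703125, 15.324783325195312), (87.7499008178711, 276.6736755371094), 1.5064647197723389) 1503.25
[263.75, 128.5, 78.25, 26.5]
knob ((519.1749877929688, -390.72900390625), (41.79718017578125, 39.55227279663086), 83.27007293701172) 99.0
```

```bash
cat >> h.py <<'E'
def edge(c,p0,p1,zz,half=4,n=40,frac=(.12,.88)):
    """strongest intensity step across segment p0-p1 (pixels); returns world line pts (fit) """
    g=cv2.cvtColor(c["img"],cv2.COLOR_RGB2GRAY).astype(np.float32)
    p0,p1=np.array(p0,float),np.array(p1,float);d=(p1-p0)/np.linalg.norm(p1-p0);nn=np.array([-d[1],d[0]])
    s=np.arange(-half,half+.01,.2);E=[]
    for f in np.linspace(*frac,n):
        q=p0+(p1-p0)*f; X=q+s[:,None]*nn
        val=cv2.remap(g,X[:,0].astype(np.float32)[None],X[:,1].astype(np.float32)[None],cv2.INTER_LINEAR)[0]
        val=cv2.GaussianBlur(val[None],(7,1),0)[0]; k=np.argmax(abs(np.gradient(val))); E.append(q+s[k]*nn)
    E=np.array(E); P=ground(c,E[:,0],E[:,1],zz)[:,:2]
    vx,vy,x,y=cv2.fitLine((P*1000).astype(np.float32),cv2.DIST_HUBER,0,.5,.01).ravel()
    e=np.array([vx,vy]);m=np.array([x,y]);res=np.median(abs((P*1000-m)@[-vy,vx]))
    return m,np.degrees(np.arctan2(vy,vx)),res
E
python3 - <<'E'
from h import *
z=dict(np.load("top0.npz"))
def show(n,*a,**k):
    m,a_,r=edge(z,*a,**k);print(n,m.round(1),"ang %.2f res %.2f"%(a_,r))
q=lambda x,y:(245+x/6-.4,105+y/6-.4)
show("vent far",q(110,158),q(570,140),.055)
show("vent left",q(110,158),q(120,290),.055)
show("vent right",q(570,140),q(580,270),.055)
show("base near",q(130,465),q(590,440),.002)
show("base left",q(130,340),q(130,400),.012)
show("base right",q(580,325),q(585,385),.012)
q=lambda x,y:(385+x/8-.4,165+y/8-.4)
show("box far",q(160,110),q(380,97),.05)
show("box right",q(383,100),q(405,340),.05)
show("box left",q(160,115),q(180,350),.05,half=2)
show("box near",q(170,350),q(400,338),.05,half=2)
q=lambda x,y:(190+x/5-.4,140+y/5-.4)
show("hook far",q(65,92),q(205,68),.012)
show("hook right",q(205,68),q(220,195),.012)
show("hook left",q(65,92),q(85,220),.012)
show("hook near",q(85,220),q(220,198),.012)
for n,p in [("posttop",(80,75)),("arm tip",(109,262))]:
    print(n,ground(z,*q(*p),.205).round(4))
print("postfoot",ground(z,*q(145,147),.012).round(4))
for n,p,h in [("jug rim ctr",(152,477),.1),("handle out",(55,463),.086)]: print(n,ground(z,*q(*p),h).round(4))
E
```

```text
vent far [765.2  17.5] ang -87.78 res 0.66
vent left [721.4 155.3] ang 3.27 res 0.55
vent right [ 725.2 -122.2] ang 0.70 res 0.40
base near [600.2  10.3] ang -88.30 res 1.69
base left [640.7 151.4] ang 0.05 res 0.10
base right [ 642.4 -125.1] ang -0.68 res 0.16
box far [ 579.2 -394.2] ang -87.74 res 0.50
box right [ 530.7 -447. ] ang 2.18 res 0.48
box left [ 521.4 -345.9] ang 2.60 res 0.48
box near [ 468.3 -396.7] ang -87.85 res 0.29
hook far [686.5 331.3] ang -80.98 res 0.79
hook right [651.1 276.3] ang 8.02 res 0.55
hook left [637.  363.6] ang 7.97 res 0.52
hook near [588.5 315. ] ang -82.45 res 0.49
posttop [0.6408 0.3271 0.205 ]
arm tip [0.5176 0.3076 0.205 ]
postfoot [0.6352 0.3224 0.012 ]
jug rim ctr [0.3879 0.2996 0.1   ]
handle out [0.4003 0.3682 0.086 ]
```

Run:
```python
from h import *
z=dict(np.load("top0.npz"));s=dict(np.load("scene0.npz"))
W=z["W"]
for nm,c in (("top",z),("sc",s)):
    P=c["W"].reshape(-1,3);th=np.radians(2.2);u=np.array([np.cos(th),np.sin(th)]);n=np.array([-u[1],u[0]])
    q=P[:,:2]-[.6343,.013];a=q@u;b=q@n
    m=(abs(b)<.14)&(abs(a)<.06)&(P[:,2]>.072)&(P[:,2]<.1)
    h,e=np.histogram(a[m]*1000,bins=np.arange(-60,61,4));print(nm,[(int(x),int(y)) for x,y in zip(e,h)if y])
    # comb height vs b profile near comb
    m=(abs(b)<.15)&(abs(a)<.06)&(P[:,2]>.03);print("b range",np.percentile(b[m],[1,99]))
# hook arm
for nm,c,poly in (("top",z,None),("sc",s,None)):
    P=c["W"];m=(P[...,2]>.17)&(P[...,2]<.24)&(P[...,0]>.45)&(P[...,0]<.7)&(P[...,1]>.25)&(P[...,1]<.4)
    print(nm,m.sum(),np.median(P[m],0) if m.any() else None)
S=4;big=cv2.resize(z["img"],None,fx=S,fy=S,interpolation=cv2.INTER_CUBIC);g=cv2.cvtColor(big,cv2.COLOR_RGB2GRAY)
m=np.zeros_like(g);m[152*S:196*S,203*S:214*S]=1;m=(m>0)&(g<100)
v,u=np.nonzero(m);P=ground(z,(u+.5)/S-.5,(v+.5)/S-.5,.202)[:,:2]*1000
k=(P[:,0]<625);vx,vy,x,y=cv2.fitLine(P[k].astype(np.float32),cv2.DIST_HUBER,0,.5,.01).ravel()
print("arm",x,y,np.degrees(np.arctan2(vy,vx)),"x range",P[:,0].min(),P[:,0].max(), "y at 570",y+(570-x)*vy/vx)
# scene crop
cv2.imwrite("pics/hook0s.png",cv2.resize(s["img"][210:310,355:445,::-1],None,fx=6,fy=6,interpolation=cv2.INTER_CUBIC))
```

```text
top [(-48, 15), (-44, 54), (-40, 49), (-36, 55), (-32, 5), (20, 1), (24, 41), (28, 52), (32, 51), (36, 16), (40, 1)]
b range [-0.13503938  0.13342629]
sc [(-48, 1), (-44, 19), (-40, 36), (-36, 62), (-32, 39), (-28, 8), (20, 1), (24, 15), (28, 31), (32, 43), (36, 70), (40, 21)]
b range [-0.13662404  0.13464752]
top 155 [0.59349516 0.3162534  0.20548176]
sc 157 [0.63128359 0.31868622 0.20367838]
arm 573.6501 309.73138 2.4405873 x range 518.4576853569936 643.9882138020959 y at 570 309.5758
```

View pics/hook0s.png

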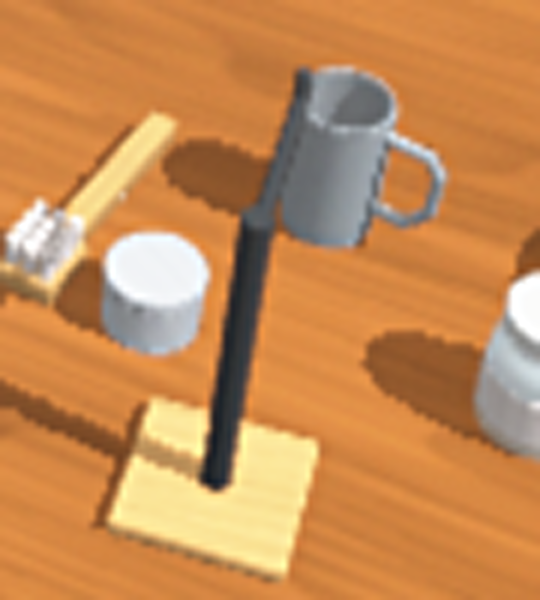

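Run:
```python
from h import *
z=dict(np.load("top0.npz"));s=dict(np.load("scene0.npz"))
for nm,c in (("top",z),("sc",s)):
    P=c["W"];m=(P[...,2]>.18)&(P[...,2]<.235)&(P[...,0]>.45)&(P[...,0]<.7)&(P[...,1]>.25)&(P[...,1]<.4)
    v,u=np.nonzero(m);Q=ground(c,u,v,.204)[:,:2]*1000
    k=(Q[:,0]<618)&(Q[:,0]>530);vx,vy,x,y=cv2.fitLine(Q[k].astype(np.float32),cv2.DIST_HUBER,0,.5,.01).ravel()
    print(nm,k.sum(),x,y,"yaw",np.degrees(np.arctan(vy/vx)),"y at 570",y+(570-x)*vy/vx,"x",np.percentile(Q[:,0],[0,2,98,100]))
# jug : rim by height
for nm,c in (("top",z),("sc",s)):
    P=c["W"];m=(P[...,2]>.09)&(P[...,2]<.115)&(abs(P[...,0]-.39)<.08)&(P[...,1]>.22)&(P[...,1]<.42)
    v,u=np.nonzero(m);Q=ground(c,u,v,.1)[:,:2]*1000
    b=(Q[:,1]<335);(cx,cy),r=cv2.minEnclosingCircle(Q[b].astype(np.float32)) if b.any() else ((0,0),0)
    print(nm,"rim",cx,cy,r,b.sum(), "med",np.median(Q[b],0))
# handle top bar in top view by colour at z=.086
S=4;big=cv2.resize(z["img"],None,fx=S,fy=S,interpolation=cv2.INTER_CUBIC);lab=cv2.cvtColor(big,cv2.COLOR_RGB2LAB).astype(int)
m=(abs(lab[...,2]-128)<14)&(abs(lab[...,1]-128)<9);w=np.zeros(m.shape,bool);w[223*S:248*S,196*S:236*S]=1;m&=w
v,u=np.nonzero(m);Q=ground(z,(u+.5)/S-.5,(v+.5)/S-.5,.086)[:,:2]*1000
k=(Q[:,1]>337)&(Q[:,1]<366);print("handle",k.sum(),Q[k].mean(0),cv2.fitLine(Q[k].astype(np.float32),cv2.DIST_HUBER,0,.5,.01).ravel(),Q[:,1].max())
Q=ground(z,(u+.5)/S-.5,(v+.5)/S-.5,.1)[:,:2]*1000; k=Q[:,1]<330
# far-left/up edges = rim boundary (camera side sees body below on the other side)
print("body x",Q[k].min(0),Q[k].max(0))
```

```text
top 86 573.8507 314.37604 yaw 7.753803 y at 570 313.8517 x [514.47167697 517.63396569 643.18734552 646.43493041]
sc 58 575.21 314.19238 yaw 9.691666 y at 570 313.3026 x [499.4156492  504.02423308 664.02014415 667.81514874]
top rim 389.31988525390625 300.99554443359375 31.743759155273438 63 med [388.69462662 306.47909478]
sc rim 395.6122131347656 300.81475830078125 35.216121673583984 67 med [387.06713034 305.31612402]
handle 499 [397.86824325 350.71785284] [2.9527423e-01 9.5541257e-01 3.9792331e+02 3.5121173e+02] 370.70283567463747
body x [355.34705134 257.12376156] [420.64452886 329.60301119]
```

```bash
cat >> h.py <<'E'
def tool():
    from scipy.spatial.transform import Rotation as R
    o=ctrl.get_obs();w,x,y,z=o["eef_rot"];return np.array(o["eef_pos"]),R.from_quat([x,y,z,w]),o
def go(x,y,z,yaw=None):
    """remaining move in tool axes; yaw = world heading (deg) of tool y axis (mod 180 -> nearest)"""
    from scipy.spatial.transform import Rotation as R
    p,r,o=tool();M=r.as_matrix()
    cur=np.degrees(np.arctan2(M[1,1],M[0,1]))
    print("t",round(o["time_s"],2),"pos",p.round(4),"toolx",M[:,0].round(3),"yaw_y %.1f"%cur,"q",np.round(o["q"],2),"F",np.round(o["wrist_force"],1),"op",round(o["opening"],3))
    d=np.array([x,y,z])-p
    if yaw is not None:
        dy=(yaw-cur+90)%180-90; print("turn about world z %.1f -> rx %.1f (alt %.1f)"%(dy,-dy,-dy+180*np.sign(dy)))
        # desired frame: x down, y heading
    print("tool shift in current axes",(M.T@d).round(4),"world d",d.round(4))
    # upright correction
    t=np.cross(M[:,0],[0,0,-1]);print("tilt fix in tool deg",np.degrees(M.T@t).round(2))
E
python3 - <<'E'
from h import *
s=dict(np.load("scene0.npz"));z=dict(np.load("top0.npz"))
for h in (.05,.07,.08,.09,.1): print(h,((proj(s,[.5237,-.396,h])-[215,175])*10).round(0),((proj(z,[.5237,-.396,h])-[385,165])*8).round(0))
for yaw in (-53,-56,-60,):
  d=np.array([np.cos(np.radians(yaw)),np.sin(np.radians(yaw)),0])*.018
  print(yaw,[((proj(s,np.array([.5237,-.396,.09])+k*d)-[215,175])*10).round(0) for k in(-1,1)])
P=z["W"];m=(abs(P[...,0]-.5237)<.03)&(abs(P[...,1]+.396)<.03);print(np.percentile(P[m][:,2],[10,50,80,90,97]))
P=s["W"];m=(abs(P[...,0]-.5237)<.03)&(abs(P[...,1]+.396)<.03);print(np.percentile(P[m][:,2],[10,50,80,90,97]))
go(.5237,-.396,.2,2.2-57+90)
E
```

```text
0.05 [281. 248.] [278. 221.]
0.07 [275. 210.] [288. 213.]
0.08 [272. 191.] [293. 209.]
0.09 [268. 171.] [299. 205.]
0.1 [265. 152.] [304. 201.]
-53 [array([312., 168.]), array([225., 175.])]
-56 [array([312., 169.]), array([225., 173.])]
-60 [array([311., 171.]), array([225., 171.])]
[0.05078302 0.06037174 0.07456324 0.09309799 0.09673645]
[0.0530476  0.06470066 0.0855872  0.09124918 0.09467096]
t 0.1 pos [ 0.2056 -0.5364  0.2148] toolx [-0.     0.002 -1.   ] yaw_y -69.0 q [-1.41  0.18  1.61 -0.    1.35 -0.21] F [-0.6 -0.7 -0.7] op 1.003
turn about world z -75.8 -> rx 75.8 (alt -104.2)
tool shift in current axes [ 0.015  -0.0173 -0.3473] world d [ 0.3181  0.1404 -0.0148]
tilt fix in tool deg [-0.   -0.02  0.09]
```

Run:
```python
from h import *
s=dict(np.load("scene0.npz"));z=dict(np.load("top0.npz"))
for c in (z,s):
  P=c["W"];m=(P[...,2]>.03)&(P[...,2]<.22)&(P[...,0]>.54)&(P[...,0]<.76)&(P[...,1]<-.35)&(P[...,1]>-.6)
  Q=P[m]
  for a,b in((.05,.13),(.13,.18),(.18,.215)):
    k=(Q[:,2]>a)&(Q[:,2]<b);print(a,k.sum(),np.percentile(Q[k],[5,95],axis=0).round(3).tolist() if k.any() else 0)
```

```text
0.05 344 [[0.544, -0.441, 0.051], [0.684, -0.366, 0.128]]
0.13 190 [[0.641, -0.446, 0.132], [0.689, -0.396, 0.166]]
0.18 91 [[0.653, -0.436, 0.188], [0.681, -0.409, 0.204]]
0.05 427 [[0.544, -0.436, 0.051], [0.706, -0.373, 0.126]]
0.13 167 [[0.655, -0.435, 0.132], [0.697, -0.398, 0.175]]
0.18 65 [[0.658, -0.435, 0.183], [0.685, -0.41, 0.202]]
```

Request:
drive_tool([
  [0,0,-0.04,-10.4,0,0,0],
  [0,0,0,-10.4,0,0,0],
  [0,0,0,-10.4,0,0,0],
  [0,0,0,-10.4,0,0,0],
  [0,0,0,-10.4,0,0,0],
  [0,0,0,-10.4,0,0,0],
  [0,0,0,-10.4,0,0,0],
  [0,0,0,-10.4,0,0,0],
  [0,0,0,-10.4,0,0,0],
  [0,0,0,-10.4,0,0,0],
])

```text
time_s: 1.35
eef_pos: [0.243, -0.5223, 0.2152]
eef_rot: [0.628, 0.325, 0.628, -0.325]
wrist_force: [1.0, -0.0, -0.2]
opening: 0.496
```

```bash
python3 -c "
from h import *
go(.5237,-.396,.2,33)"
```

```text
t 1.35 pos [ 0.243  -0.5223  0.2152] toolx [-0.     0.001 -1.   ] yaw_y 35.3 q [-1.34  0.18  1.6  -0.    1.35 -1.96] F [ 1.  -0.  -0.2] op 0.496
turn about world z -2.3 -> rx 2.3 (alt -177.7)
tool shift in current axes [0.0152 0.3021 0.0592] world d [ 0.2807  0.1263 -0.0152]
tilt fix in tool deg [ 0.   -0.06 -0.02]
```

Request:
drive_tool([
  [0,0.05,0.01,2.3,0,0,0],
  [0,0.05,0.01,0,0,0,0],
  [0,0.05,0.01,0,0,0,0],
  [0,0.05,0.01,0,0,0,0],
  [0,0.05,0.01,0,0,0,0],
  [0,0.04,0.01,0,0,0,0],
  [0,0,0,0,0,0,0],
  [0,0,0,0,0,0,0],
])

```text
time_s: 2.35
eef_pos: [0.5182, -0.4146, 0.215]
eef_rot: [0.62, 0.339, 0.621, -0.339]
wrist_force: [0.5, 0.3, -0.4]
opening: 0.498
```

```bash
python3 -c "
from h import *
go(.5237,-.396,.088,33)
for n in ('top','scene'):
  c=camera(n);save(c,n+'1.png')
c=camera('scene');cv2.imwrite('pics/k1.png',cv2.resize(c['img'][140:230,200:290,::-1],None,fx=6,fy=6,interpolation=cv2.INTER_CUBIC))
"
```

```text
t 2.35 pos [ 0.5182 -0.4146  0.215 ] toolx [-0.001  0.001 -1.   ] yaw_y 32.7 q [-0.85  0.38  1.36 -0.    1.4  -1.42] F [ 0.5  0.3 -0.4] op 0.498
turn about world z 0.3 -> rx -0.3 (alt 179.7)
tool shift in current axes [ 0.127   0.0148 -0.0126] world d [ 0.0055  0.0186 -0.127 ]
tilt fix in tool deg [-0.   -0.08  0.04]
```

View pics/k1.png

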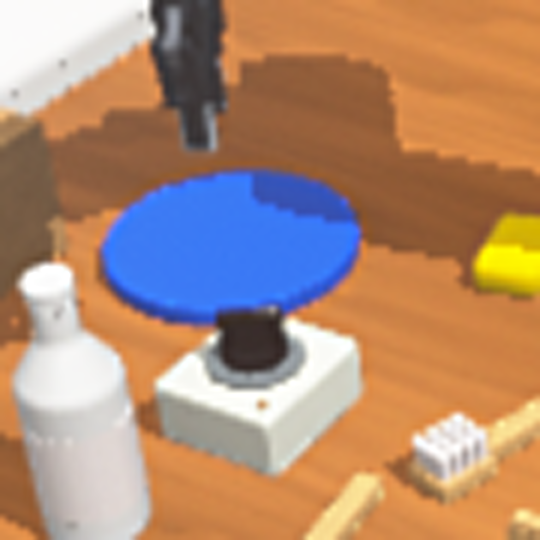

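The scene view shows the gripper above and behind the knob at (250,335), with the bar lying roughly horizontal in the picture, as measured. I'll correct sideways and descend.

Request:
drive_tool([
  [0,0.0148,-0.0126,0,0,0,0],
  [0.06,0,0,0,0,0,0],
  [0.04,0,0,0,0,0,0],
  [0.02,0,0,0,0,0,0],
  [0.007,0,0,0,0,0,0],
  [0,0,0,0,0,0,0],
])

```text
time_s: 3.25
eef_pos: [0.5251, -0.3967, 0.0898]
eef_rot: [0.621, 0.339, 0.62, -0.339]
wrist_force: [0.3, 0.3, 0.5]
opening: 0.5
```

```bash
python3 -c "
from h import *
go(.5237,-.396,.088,33)
c=camera('scene');cv2.imwrite('pics/k2.png',cv2.resize(c['img'][150:230,200:290,::-1],None,fx=6,fy=6,interpolation=cv2.INTER_CUBIC))
"
```

```text
t 3.25 pos [ 0.5251 -0.3967  0.0898] toolx [ 0.001 -0.001 -1.   ] yaw_y 32.7 q [-0.83  0.49  1.48  0.    1.18 -1.4 ] F [0.3 0.3 0.5] op 0.5
turn about world z 0.3 -> rx -0.3 (alt 179.7)
tool shift in current axes [ 0.0018 -0.0008 -0.0013] world d [-0.0014  0.0007 -0.0018]
tilt fix in tool deg [ 0.    0.09 -0.02]
```

View pics/k2.png

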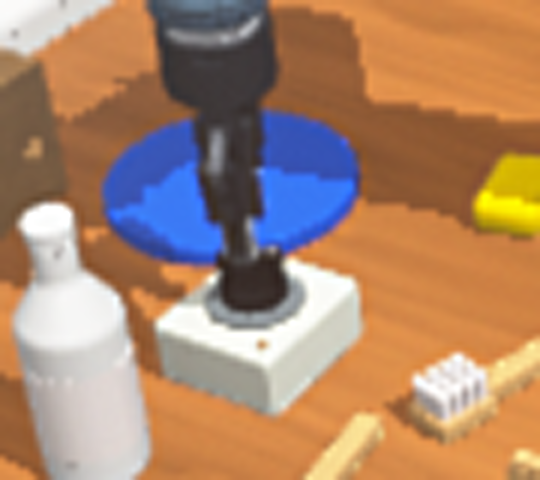

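The fingers now straddle the knob bar. Closing.

Request:
drive_tool([
  [0,0,0,0,0,0,-1],
  [0,0,0,0,0,0,-1],
  [0,0,0,0,0,0,-1],
  [0,0,0,0,0,0,-1],
  [0,0,0,0,0,0,-1],
  [0,0,0,0,0,0,-1],
])

```text
time_s: 4.05
eef_pos: [0.5244, -0.3962, 0.0886]
eef_rot: [0.62, 0.339, 0.62, -0.339]
wrist_force: [-1.0, -1.0, 0.0]
opening: -0.001
```

The gripper closed fully, so it isn't holding the bar. Looking.

```bash
python3 -c "
from h import *
c=camera('scene');cv2.imwrite('pics/k3.png',cv2.resize(c['img'][165:215,215:270,::-1],None,fx=11,fy=11,interpolation=cv2.INTER_CUBIC))
for h in (.06,.07,.08,.09): print(h,((proj(c,[.5244,-.3962,h])-[215,165])*11).round(0))
c=camera('top');cv2.imwrite('pics/k3t.png',cv2.resize(c['img'][165:225,385:455,::-1],None,fx=8,fy=8,interpolation=cv2.INTER_CUBIC))
"
```

```text
0.06 [304. 363.]
0.07 [300. 342.]
0.08 [297. 320.]
0.09 [294. 299.]
```

View pics/k3.png

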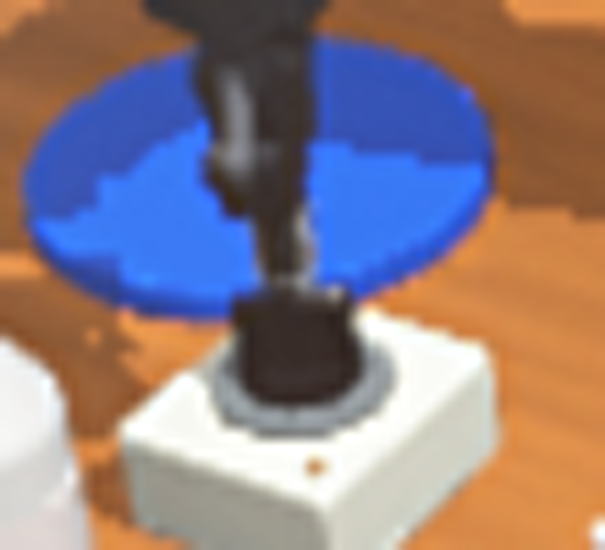

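View pics/k3t.png

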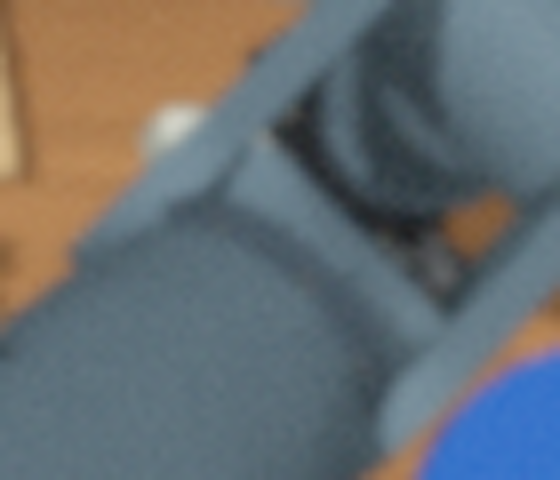

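```bash
python3 -c "
from h import *
np.set_printoptions(linewidth=220)
s=dict(np.load('scene0.npz'))
c=camera('scene');W=pts(c)
print('before z mm');print((s['W'][188:204,233:252,2]*1000).round(0))
print('now z mm');print((W[184:204,233:252,2]*1000).round(0))
print('before x mm');print((s['W'][188:200:2,233:252,0]*1000).round(0))
print('now x');print((W[184:200:2,233:252,0]*1000).round(0))
"
```

```text
before z mm
[[16. 21. 15. 14. 10. 17. 16. 19. 19. 19. 21. 17. 22. 15. 19. 23. 16. 17. 17.]
 [21. 19. 16. 14. 21. 16. 16. 17. 20. 14. 18. 20. 14. 16. 18. 16. 14.  6. 10.]
 [18. 17. 16. 16. 15. 17. 17. 19. 21. 18. 17. 17. 11. 16.  8. 10. nan  2.  6.]
 [13. 12. 18. 19. 96. 94. 94. 90. 97. 94. 91. 95. 92. 90.  5.  9.  2.  1. -0.]
 [12. 11. 13. 94. 96. 93. 95. 91. 94. 96. 91. 93. 92. 91.  0.  2. -4.  2.  0.]
 [ 9.  7. 10. 90. 92. 90. 94. 90. 86. 88. 90. 87. 88. 87. 46. 52. 53.  2.  1.]
 [ 1.  2. -0. 84. 88. 86. 84. 85. 84. 84. 87. 80. 83. 79. 78. 50. 49. 48. 54.]
 [-1.  1. -0. 76. 81. 81. 78. 83. 81. 79. 78. 75. 79. 77. 75. 57. 51. 46. 47.]
 [-7. 51. 43. 54. 76. 73. 77. 75. 75. 75. 70. 72. 72. 69. 72. 56. 56. 53. 48.]
 [48. 46. 56. 59. 69. 69. 68. 66. 68. 69. 66. 67. 66. 68. 64. 59. 53. 58. 42.]
 [48. 47. 53. 55. 62. 66. 65. 62. 64. 64. 64. 67. 64. 63. 62. 53. 57. 55. 49.]
 [45. 55. 52. 51. 65. 64. 63. 62. 66. 59. 64. 62. 64. 62. 62. 56. 58. 53. 55.]
 [52. 55. 52. 54. 60. 63. 64. 66. 66. 67. 63. 65. 59. 62. 56. 56. 60. 52. 53.]
 [46. 54. 54. 56. 56. 57. 58. 60. 60. 59. 60. 57. 54. 53. 55.
[... 2838 characters left out ...]
3. 381. 375.]
 [431. 426. 429. 428. 424. 540. 538. 535. 535. 527. 524. 407. 407. 403. 396. 397. 393. 388. 391.]
 [445. 437. 438. 439. 436. 537. 539. 529. 532. 526. 528. 418. 417. 414. 416. 410. 404. 399. 400.]
 [457. 450. 453. 450. 450. 447. 531. 535. 531. 525. 529. 435. 427. 424. 420. 411. 406. 408. 397.]
 [459. 457. 458. 540. 538. 534. 533. 533. 528. 529. 523. 519. 522. 517. 417. 415. 410. 412. 413.]
 [463. 456. 453. 544. 535. 539. 531. 528. 532. 528. 522. 520. 517. 517. 510. 479. 479. 474. 473.]
 [473. 515. 522. 519. 541. 538. 534. 533. 533. 527. 525. 521. 518. 520. 517. 501. 495. 490. 489.]
 [534. 532. 534. 531. 540. 547. 534. 534. 534. 530. 528. 529. 522. 518. 518. 513. 506. 505. 494.]]
```

```bash
python3 -c "
from h import *
c=camera('scene')
for h in (.18,.19,.2,.21,.22,.23): print(h,((proj(c,[.5182,-.4146,h])-[200,140])*6).round(0))
for h in (.08,.09,.1,.11): print(h,((proj(c,[.5251,-.3967,h])-[200,150])*6).round(0))
go(.5237,-.396,.088,33)
"
```

```text
0.18 [218. 193.]
0.19 [216. 181.]
0.2 [214. 168.]
0.21 [212. 155.]
0.22 [210. 143.]
0.23 [207. 130.]
0.08 [251. 265.]
0.09 [249. 254.]
0.1 [247. 242.]
0.11 [245. 230.]
t 4.25 pos [ 0.5245 -0.3962  0.0887] toolx [-0.  0. -1.] yaw_y 32.7 q [-0.83  0.49  1.48  0.    1.17 -1.4 ] F [-0.1  0.1 -0.5] op -0.0
turn about world z 0.3 -> rx -0.3 (alt 179.7)
tool shift in current axes [ 0.0007 -0.0006 -0.0006] world d [-0.0008  0.0002 -0.0007]
tilt fix in tool deg [ 0. -0.  0.]
```

Request:
drive_tool([
  [-0.03,0,0,0,0,0,-1],
  [-0.03,0,0,0,0,0,-1],
  [0,0,0,0,0,0,-1],
])

```text
time_s: 4.62
eef_pos: [0.5259, -0.3978, 0.1519]
eef_rot: [0.622, 0.339, 0.618, -0.34]
wrist_force: [0.8, 0.2, 0.4]
opening: -0.001
```

```bash
python3 -c "
from h import *
c=camera('scene');cv2.imwrite('pics/k4.png',cv2.resize(c['img'][155:215,215:270,::-1],None,fx=10,fy=10,interpolation=cv2.INTER_CUBIC))
p,_,_=tool();print(p)
for h in (-.02,-.011,0,.01): print(h,((proj(c,p+[0,0,h])-[215,155])*10).round(0))
np.set_printoptions(linewidth=220)
W=pts(c);print((W[170:200,233:250,2]*1000).round(0))
"
```

```text
[ 0.52503247 -0.39680772  0.14985337]
-0.02 [252. 294.]
-0.011 [250. 276.]
0 [246. 254.]
0.01 [243. 233.]
[[225. 221. 216. 218. 216. 223. 219. 199.  17.  19.  23.  16.  20.  18.  17.  17.  19.]
 [218. 215. 215. 213. 214. 216. 215. 196.  19.  19.  20.  19.  17.  16.  15.  18.  23.]
 [ 13.  18. 195. 197. 195. 201. 194. 193.  17.  23.  22.  22.  17.  18.  19.  15.  18.]
 [ 18.  21. 191. 195. 196. 194. 191. 189.  20.  nan  19.  15.  17.  17.  19.  21.  19.]
 [ 20.  17. 184. 194. 191. 189. 188. 182.  17.  17.  15.  19.  21.  17.  21.  16.  20.]
 [ 13.  17. 182. 183. 183. 184. 186. 180. 173.  21.  17.  21.  17.  21.  16.  12.  17.]
 [ 14.  13.  16. 180. 179. 185. 182. 172.  21.  22.  19.  12.  14.  14.  18.  14.  16.]
 [ 18.  21.  16. 173. 174. 171. 173. 169.  15.  13.  19.  18.  17.  16.  18.  17.  16.]
 [ 21.  17.  13.  22.  22.  15.  23.  19.  17.  18.  17.  18.  25.  18.  20.  19.  15.]
 [ 23.  14.  17.  16.  16.  20.  14.  19.  19.  17.  23.  20.  17.  15.  19.  20.  17.]
 [ 17.  15.  19.  16.  22.  20.  15.  23.  22.  13.  17.  16.  19.  15.  18.  15.  18.]
 [ 22.  20.  21.  18.  23.
[... 946 characters left out ...]
9.  11.  10.  97.  89.  96.  96.  94.  93.  91.  93.  93.  94.  92.   3.   1.   1.]
 [  7.   6.   8.  93.  95.  90.  90.  90.  89.  91.  85.  90.  86.  87.  48.  49.  47.]
 [  4.  -3.  -2.  89.  84.  82.  85.  86.  83.  81.  86.  84.  82.  85.  73.  52.  48.]
 [  2.  -2.  -4.  77.  79.  81.  78.  78.  81.  77.  74.  79.  78.  77.  77.  52.  46.]
 [ -3.  49.  50.  60.  77.  74.  77.  75.  76.  75.  74.  76.  70.  74.  69.  56.  55.]
 [ 49.  49.  56.  56.  65.  69.  68.  68.  68.  64.  69.  66.  69.  66.  65.  57.  54.]
 [ 52.  49.  57.  55.  67.  71.  67.  64.  64.  62.  65.  64.  62.  62.  59.  55.  56.]
 [ 49.  55.  60.  53.  60.  68.  63.  65.  59.  62.  60.  62.  67.  61.  55.  53.  53.]]
```

View pics/k4.png

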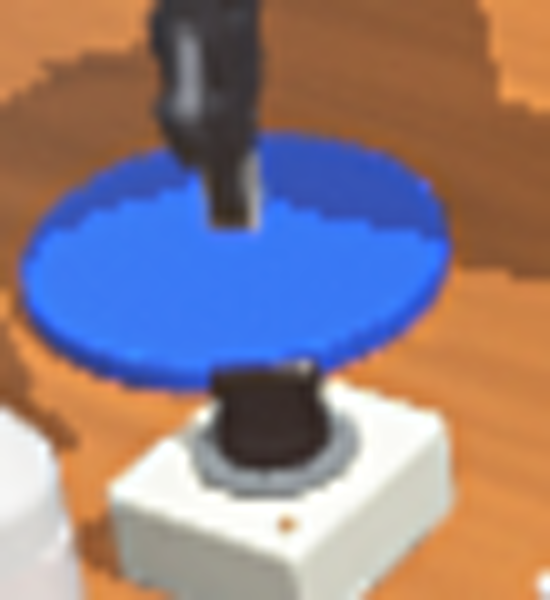

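```bash
python3 -c "
from h import *
np.set_printoptions(linewidth=220)
c=camera('scene');W=pts(c)
print((W[172:179,234:242]*1000).round(0).tolist())
print((W[176,237]),tool()[0])
c=camera('top');save(c,'top4.png')
o=ctrl.get_obs();print(o)
"
```

```text
[[[336.0, -609.0, 18.0], [537.0, -403.0, 195.0], [535.0, -399.0, 195.0], [540.0, -389.0, 201.0], [537.0, -386.0, 201.0], [534.0, -384.0, 200.0], [524.0, -389.0, 192.0], [318.0, -581.0, 16.0]], [[341.0, -606.0, 16.0], [536.0, -404.0, 190.0], [538.0, -397.0, 193.0], [538.0, -392.0, 194.0], [535.0, -390.0, 193.0], [535.0, -384.0, 195.0], [526.0, -387.0, 189.0], [516.0, -392.0, 182.0]], [[350.0, -597.0, 18.0], [350.0, -591.0, 20.0], [540.0, -396.0, 189.0], [536.0, -395.0, 187.0], [537.0, -389.0, 190.0], [536.0, -384.0, 191.0], [526.0, -388.0, 184.0], [522.0, -387.0, 182.0]], [[352.0, -597.0, 13.0], [354.0, -588.0, 17.0], [543.0, -394.0, 187.0], [541.0, -391.0, 187.0], [537.0, -389.0, 185.0], [536.0, -385.0, 186.0], [529.0, -386.0, 182.0], [523.0, -387.0, 178.0]], [[364.0, -586.0, 18.0], [364.0, -579.0, 20.0], [537.0, -401.0, 177.0], [537.0, -396.0, 178.0], [538.0, -389.0, 181.0], [529.0, -393.0, 175.0], [529.0, -387.0, 176.0], [526.0, -384.0, 176.0]], [[372.0, -579.0, 19.0], [365.0, -579.0, 15.0], [533.0, -406.0, 168.0], [536.0, -397.0, 173.0], [532.0, -396.0, 170.0], [536.0, -386.0, 176
[... 253 characters left out ...]
631 -0.39599416  0.17798451] [ 0.52431992 -0.39605572  0.14833268]
{'time_s': 4.775, 'q': array([-8.27200064e-01,  4.20947384e-01,  1.44488201e+00,  2.03085956e-05,  1.27754417e+00, -1.39715713e+00]), 'dq': array([0.00079068, 0.01330976, 0.00790862, 0.0014374 , 0.00126023, 0.00028525]), 'joint_efforts': array([ 7.32465531e-03, -5.64815712e+01, -3.49827754e+01,  2.71506924e-04, -3.39154643e-02, -3.56111343e-05]), 'eef_pos': array([ 0.52392676, -0.39563956,  0.14743895]), 'eef_rot': array([ 0.6198069 ,  0.33947573,  0.62099514, -0.33905849]), 'wrist_force': array([-0.60381357,  0.43862528, -0.82673888]), 'torque': array([ 0.00901841, -0.02135245, -0.02120528]), 'opening': 0.004743103456736627}
```

The pictures show the shut fingertips about 16 mm behind the reported TCP, not 11 mm ahead. That fits the empty closing: the bar top is at z≈0.094 and the tips were at about 0.105. I'll reopen, go lower and watch the force.

Request:
drive_tool([
  [0,0,0,0,0,0,0],
  [0,0,0,0,0,0,0],
  [0,0,0,0,0,0,0],
  [0.03,0,0,0,0,0,0],
  [0.03,0,0,0,0,0,0],
  [0.015,0,0,0,0,0,0],
  [0.008,0,0,0,0,0,0],
  [0,0,0,0,0,0,0],
  [0,0,0,0,0,0,0],
])

```text
time_s: 5.9
eef_pos: [0.5251, -0.3969, 0.067]
eef_rot: [0.621, 0.339, 0.62, -0.339]
wrist_force: [-0.5, -0.5, -0.4]
opening: 0.502
```

```bash
python3 -c "
from h import *
go(.5237,-.396,.06,33)
c=camera('scene');cv2.imwrite('pics/k5.png',cv2.resize(c['img'][155:215,215:270,::-1],None,fx=10,fy=10,interpolation=cv2.INTER_CUBIC))
"
```

```text
t 5.9 pos [ 0.5251 -0.3969  0.067 ] toolx [ 0.001 -0.001 -1.   ] yaw_y 32.7 q [-0.83  0.51  1.49  0.    1.14 -1.4 ] F [-0.5 -0.5 -0.4] op 0.502
turn about world z 0.3 -> rx -0.3 (alt 179.7)
tool shift in current axes [ 0.007  -0.0007 -0.0015] world d [-0.0014  0.0009 -0.007 ]
tilt fix in tool deg [-0.    0.11 -0.02]
```

View pics/k5.png

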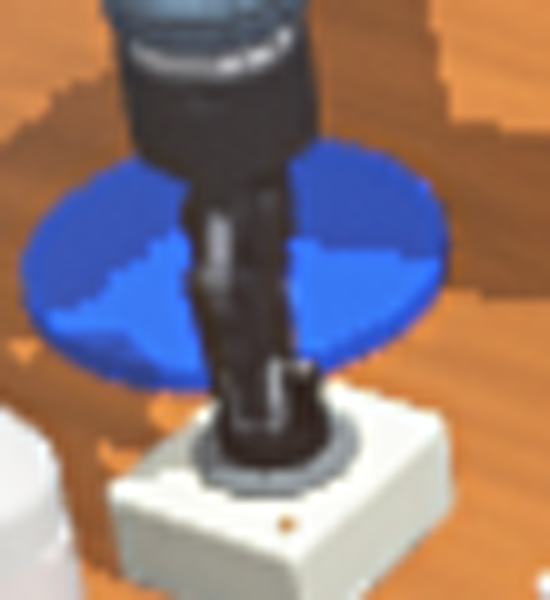

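The front finger is now in front of the bar, with its tip at (255,430). Closing.

Request:
drive_tool([
  [0,0,0,0,0,0,-1],
  [0,0,0,0,0,0,-1],
  [0,0,0,0,0,0,-1],
  [0,0,0,0,0,0,-1],
  [0,0,0,0,0,0,-1],
])

```text
time_s: 6.58
eef_pos: [0.5228, -0.3974, 0.0668]
eef_rot: [0.62, 0.338, 0.621, -0.34]
wrist_force: [-8.1, -2.1, 6.1]
opening: 0.148
```

```bash
python3 -c "
from h import *
go(.5237,-.396,.06,33)
"
```

```text
t 6.58 pos [ 0.5228 -0.3974  0.0668] toolx [-0.003 -0.001 -1.   ] yaw_y 32.6 q [-0.83  0.51  1.49 -0.    1.14 -1.4 ] F [-8.1 -2.1  6.1] op 0.148
turn about world z 0.4 -> rx -0.4 (alt 179.6)
tool shift in current axes [ 0.0068  0.0016 -0.0007] world d [ 0.0009  0.0014 -0.0068]
tilt fix in tool deg [-0.   -0.02  0.18]
```

Gripped: the opening of 0.148 is about 12.6 mm. I'll shift 2 mm to ease the side load, then turn anticlockwise.

Request:
drive_tool([
  [0,-0.002,0,0,0,0,-1],
  [0,0,0,-8,0,0,-1],
  [0,0,0,-8,0,0,-1],
  [0,0,0,-8,0,0,-1],
  [0,0,0,-8,0,0,-1],
  [0,0,0,-8,0,0,-1],
  [0,0,0,-8,0,0,-1],
  [0,0,0,0,0,0,-1],
])

```text
time_s: 7.58
eef_pos: [0.5222, -0.3981, 0.0668]
eef_rot: [0.705, 0.057, 0.705, -0.058]
wrist_force: [-3.7, -0.5, 4.9]
opening: 0.145
```

```bash
python3 -c "
from h import *
go(.5237,-.396,.06,92.2);print(tool()[2]['torque'])
"
```

```text
t 7.58 pos [ 0.5222 -0.3981  0.0668] toolx [-0.001 -0.001 -1.   ] yaw_y 80.7 q [-0.83  0.51  1.49 -0.    1.14 -2.24] F [-3.7 -0.5  4.9] op 0.145
turn about world z 11.5 -> rx -11.5 (alt 168.5)
tool shift in current axes [0.0068 0.0023 0.0012] world d [ 0.0015  0.0021 -0.0068]
tilt fix in tool deg [-0.   -0.03  0.07]
[0.06275697 0.70775533 0.05546791]
```

Request:
drive_tool([
  [0,0,0,-4,0,0,-1],
  [0,0,0,-4,0,0,-1],
  [0,0,0,-4,0,0,-1],
  [0,0,0,-3,0,0,-1],
  [0,0,0,0,0,0,-1],
])

```text
time_s: 8.2
eef_pos: [0.5221, -0.3983, 0.0668]
eef_rot: [0.706, -0.034, 0.706, 0.034]
wrist_force: [-4.2, -1.3, 5.8]
opening: 0.143
```

```bash
python3 -c "
from h import *
go(.5237,-.396,.06,92.2);print(tool()[2]['torque'])
"
```

```text
t 8.2 pos [ 0.5221 -0.3983  0.0668] toolx [-0.    -0.001 -1.   ] yaw_y 95.5 q [-0.83  0.51  1.49 -0.    1.14 -2.5 ] F [-4.2 -1.3  5.8] op 0.143
turn about world z -3.3 -> rx 3.3 (alt -176.7)
tool shift in current axes [0.0068 0.0021 0.0018] world d [ 0.0016  0.0023 -0.0068]
tilt fix in tool deg [-0.   -0.03  0.05]
[-0.02337391  0.79119803 -1.17133267]
```

The moment about z jumped to -1.2 N m, so the knob is at its end stop. I'll release and rise. The next job is brush A (top px 371,212), checked with a fresh look.

Request:
drive_tool([
  [0,0,0,0,0,0,0.1],
  [0,0,0,0,0,0,0.1],
  [0,0,0,0,0,0,0.1],
  [0,0,0,0,0,0,0.1],
  [-0.05,0,0,0,0,0,0.1],
  [-0.06,0,0,0,0,0,0.1],
  [-0.05,0,0,0,0,0,0.1],
  [0,0,-0.06,0,0,0,0.1],
  [0,0,-0.05,0,0,0,0.1],
  [0,0,0,0,0,0,0.1],
])

```text
time_s: 9.45
eef_pos: [0.4107, -0.4084, 0.2258]
eef_rot: [0.706, -0.034, 0.707, 0.034]
wrist_force: [-0.3, -0.9, 0.4]
opening: 0.554
```

```bash
sed -i 's/L>166/L>155/; s/A<137/A<138/' h.py; sed -i 's/    n,cc,st,_=cv2.connectedComponentsWithStats(m)/    m=cv2.morphologyEx(m,cv2.MORPH_CLOSE,np.ones((9,9),np.uint8));n,cc,st,_=cv2.connectedComponentsWithStats(m)/' h.py; python3 -c "
from h import *
c=camera('top');brushes(c);save(c,'top6.png')
print('old');brushes(dict(np.load('top0.npz')))
go(.4433,-.218,.15,-13.9+90)
c=camera('scene');cv2.imwrite('pics/k6.png',cv2.resize(c['img'][155:315,190:460,::-1],None,fx=2.9,fy=2.9,interpolation=cv2.INTER_CUBIC))
"
```

```text
brush o [ 0.6386 -0.2641] yaw 8.0 area 391 px (np.float64(379.0), np.float64(158.0)) head ctr in brush 0.073 0.000 len 0.191 width 0.023
brush o [0.4521 0.1742] yaw -4.9 area 380 px (np.float64(260.0), np.float64(213.0)) head ctr in brush 0.073 -0.004 len 0.188 width 0.022
brush o [ 0.4422 -0.2172] yaw -13.9 area 416 px (np.float64(370.0), np.float64(212.0)) head ctr in brush 0.073 -0.001 len 0.189 width 0.023
brush o [ 0.437  -0.0332] yaw 99.1 area 400 px (np.float64(312.0), np.float64(221.0)) head ctr in brush 0.074 0.001 len 0.187 width 0.023
old
brush o [ 0.6383 -0.2641] yaw 8.0 area 404 px (np.float64(379.0), np.float64(158.0)) head ctr in brush 0.073 -0.000 len 0.191 width 0.023
brush o [0.4518 0.1741] yaw -5.0 area 387 px (np.float64(260.0), np.float64(213.0)) head ctr in brush 0.074 -0.003 len 0.189 width 0.023
brush o [ 0.4418 -0.2172] yaw -13.9 area 421 px (np.float64(370.0), np.float64(212.0)) head ctr in brush 0.074 -0.001 len 0.190 width 0.023
brush o [ 0.437  -0.0336] yaw 99.1 area 406 px (np.float64(313.0), np.float64(221.0)) head ctr in brush 0.074 0.001 len 0.188 width 0.024
t 9.5 pos [ 0.4124 -0.4084  0.2261] toolx [ 0.001 -0.    -1.   ] yaw_y 95.5 q [-0.99  0.18  1.58  0.    1.37 -2.65] F [-0.1 -0.1  0.2] op 0.547
turn about world z -19.4 -> rx 19.4 (alt -160.6)
tool shift in current axes [0.076  0.1866 0.0491] world d [ 0.0309  0.1904 -0.0761]
tilt fix in tool deg [0.   0.03 0.02]
```

View pics/k6.png

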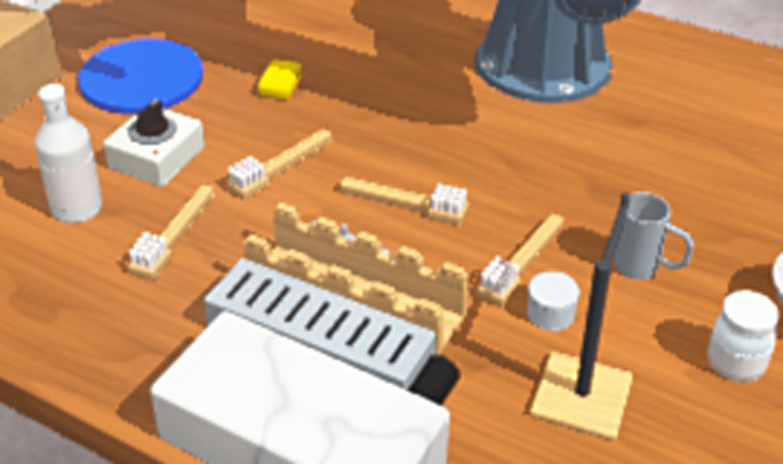

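View pics/top6.png

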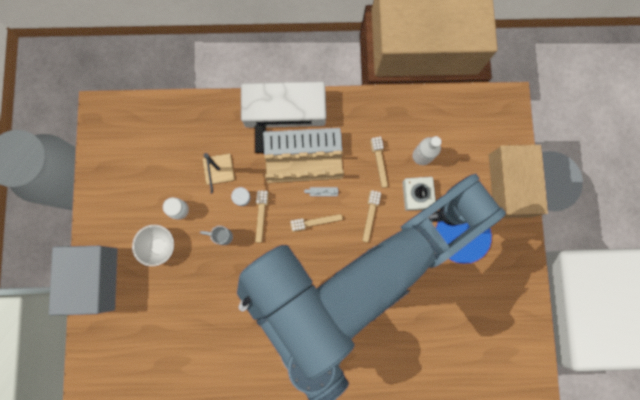

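```bash
python3 -c "
from h import *
c=camera('scene')
for off in (.02,.03):
  for h in (.06,.07,.08,.09): print(off,h,((proj(c,[.5251+off*.84,-.3969+off*.54,h])-[215,155])*10).round(0))
np.set_printoptions(linewidth=200)
W=pts(c);p=tool()[0];print(p)
m=(np.abs(W[...,:2]-p[:2]).max(-1)<.07)&(W[...,2]>.15)&(W[...,2]<.35)
Q=W[m];k=np.argsort(Q[:,2])[:14];print(Q[k].round(3))
z=camera('top');W=pts(z)
"
```

```text
0.02 0.06 [268. 458.]
0.02 0.07 [265. 439.]
0.02 0.08 [262. 420.]
0.02 0.09 [259. 400.]
0.03 0.06 [266. 473.]
0.03 0.07 [263. 453.]
0.03 0.08 [259. 434.]
0.03 0.09 [256. 415.]
[ 0.41394632 -0.40823937  0.22596924]
[[ 0.42  -0.433  0.244]
 [ 0.423 -0.437  0.244]
 [ 0.414 -0.433  0.245]
 [ 0.429 -0.437  0.247]
 [ 0.417 -0.378  0.248]
 [ 0.42  -0.433  0.248]
 [ 0.426 -0.438  0.25 ]
 [ 0.425 -0.381  0.251]
 [ 0.423 -0.378  0.251]
 [ 0.413 -0.375  0.252]
 [ 0.418 -0.434  0.252]
 [ 0.416 -0.43   0.252]
 [ 0.427 -0.432  0.252]
 [ 0.419 -0.381  0.253]]
```

```bash
cat >> h.py <<'E'
def plan(x,y,z,yaw,exact=False):
    from scipy.spatial.transform import Rotation as R
    p,r,o=tool();M=r.as_matrix();cur=np.degrees(np.arctan2(M[1,1],M[0,1]))
    dy=(yaw-cur+90)%180-90
    if exact: dy=(yaw-cur+180)%360-180
    print("t %.2f"%o["time_s"],"pos",p.round(4),"tx",M[:2,0].round(3),"yaw_y %.1f"%cur,"q1 %.2f q6 %.2f"%(o["q"][0],o["q"][5]),"F",np.round(o["wrist_force"],1),"op %.3f"%o["opening"])
    a=np.radians(cur+dy);Y=np.array([np.cos(a),np.sin(a),0]);X=np.array([0,0,-1.]);Z=np.cross(X,Y)
    d=np.array([x,y,z])-p
    print("rx total %.1f ; then tool shift x(down) %.4f y %.4f z %.4f"%(-dy,d@X,d@Y,d@Z),"tilt fix",np.degrees(M.T@np.cross(M[:,0],[0,0,-1])).round(2))
E
python3 -c "
from h import *
plan(.442,-.2175,.08,76.1)"
```

```text
t 9.65 pos [ 0.4142 -0.4081  0.2258] tx [ 0.001 -0.   ] yaw_y 95.7 q1 -0.98 q6 -2.65 F [0.  0.6 0.6] op 0.548
rx total 19.6 ; then tool shift x(down) 0.1458 y 0.1917 z -0.0188 tilt fix [-0.    0.03  0.02]
```

Request:
drive_tool([
  [0,0,0,9.8,0,0,0.3],
  [0,0,0,9.8,0,0,0.3],
  [0,0.05,-0.005,0,0,0,0.3],
  [0,0.05,-0.005,0,0,0,0.3],
  [0,0.05,-0.005,0,0,0,0.3],
  [0.05,0.0417,-0.0038,0,0,0,0.3],
  [0.06,0,0,0,0,0,0.3],
  [0.035,0,0,0,0,0,0.3],
  [0,0,0,0,0,0,0.3],
])

```text
time_s: 10.78
eef_pos: [0.4398, -0.217, 0.0801]
eef_rot: [0.7, 0.087, 0.704, -0.084]
wrist_force: [0.7, -0.3, 0.9]
opening: 0.647
```

```bash
python3 -c "
from h import *
plan(.442,-.2175,-.01,76.1)
c=camera('scene');W=pts(c);p=tool()[0]
m=(np.abs(W[...,:2]-p[:2]).max(-1)<.07)&(W[...,2]>.06)&(W[...,2]<.2)
Q=W[m];k=np.argsort(Q[:,2])[:12];print(Q[k].round(3))
"
```

```text
t 10.78 pos [ 0.4398 -0.217   0.0801] tx [-0.005  0.004] yaw_y 76.2 q1 -0.70 q6 -2.03 F [ 0.7 -0.3  0.9] op 0.647
rx total 0.1 ; then tool shift x(down) 0.0901 y 0.0000 z 0.0023 tilt fix [ 0.   -0.33 -0.18]
[[ 0.44  -0.185  0.098]
 [ 0.439 -0.255  0.098]
 [ 0.456 -0.194  0.1  ]
 [ 0.438 -0.245  0.101]
 [ 0.453 -0.186  0.102]
 [ 0.431 -0.245  0.102]
 [ 0.442 -0.248  0.102]
 [ 0.441 -0.253  0.106]
 [ 0.454 -0.19   0.106]
 [ 0.46  -0.186  0.106]
 [ 0.422 -0.246  0.106]
 [ 0.428 -0.242  0.106]]
```

Request:
drive_tool([
  [0.04,0,0.002,0,0,0,0.3],
  [0.03,0,0,0,0,0,0.3],
  [0.012,0,0,0,0,0,0.3],
  [0,0,0,0,0,0,0.3],
  [0,0,0,0,0,0,0.3],
])

```text
time_s: 11.45
eef_pos: [0.4442, -0.2207, 0.0024]
eef_rot: [0.703, 0.085, 0.701, -0.086]
wrist_force: [-0.5, 0.8, 0.2]
opening: 0.65
```

```bash
python3 -c "
from h import *
plan(.442,-.2175,-.01,76.1)
c=camera('scene');cv2.imwrite('pics/g1.png',cv2.resize(c['img'][160:260,220:340,::-1],None,fx=6,fy=6,interpolation=cv2.INTER_CUBIC))
"
```

```text
t 11.45 pos [ 0.4442 -0.2207  0.0024] tx [ 0.002 -0.002] yaw_y 76.1 q1 -0.70 q6 -2.03 F [-0.5  0.8  0.2] op 0.650
rx total -0.0 ; then tool shift x(down) 0.0124 y 0.0026 z -0.0029 tilt fix [0.   0.15 0.07]
```

View pics/g1.png

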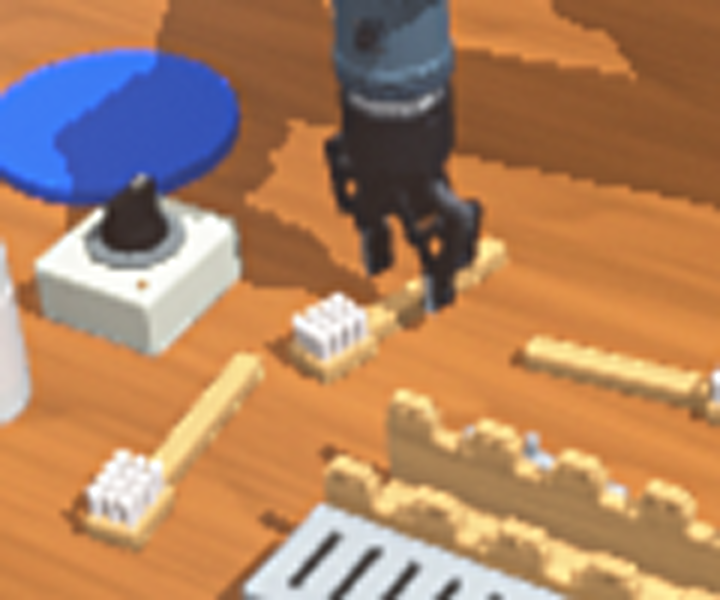

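The fingers straddle brush A's handle at (435,290), with the tips still about 2 cm up. I'll go down 11 mm and close.

Request:
drive_tool([
  [0.006,0.002,-0.002,0,0,0,0.3],
  [0.005,0,0,0,0,0,0.3],
  [0,0,0,0,0,0,0.3],
  [0,0,0,0,0,0,-1],
  [0,0,0,0,0,0,-1],
  [0,0,0,0,0,0,-1],
  [0,0,0,0,0,0,-1],
  [0,0,0,0,0,0,-1],
])

```text
time_s: 12.5
eef_pos: [0.4418, -0.2176, -0.0098]
eef_rot: [0.702, 0.086, 0.702, -0.086]
wrist_force: [-2.4, 0.6, 4.7]
opening: 0.209
```

```bash
python3 -c "
from h import *
plan(.442,-.2175,-.01,76.1)
c=camera('scene');cv2.imwrite('pics/g2.png',cv2.resize(c['img'][180:250,240:320,::-1],None,fx=7,fy=7,interpolation=cv2.INTER_CUBIC))
"
```

```text
t 12.50 pos [ 0.4418 -0.2176 -0.0098] tx [ 0.001 -0.001] yaw_y 76.1 q1 -0.70 q6 -2.03 F [-2.4  0.6  4.7] op 0.209
rx total -0.0 ; then tool shift x(down) 0.0002 y 0.0002 z 0.0002 tilt fix [0.   0.04 0.02]
```

View pics/g2.png

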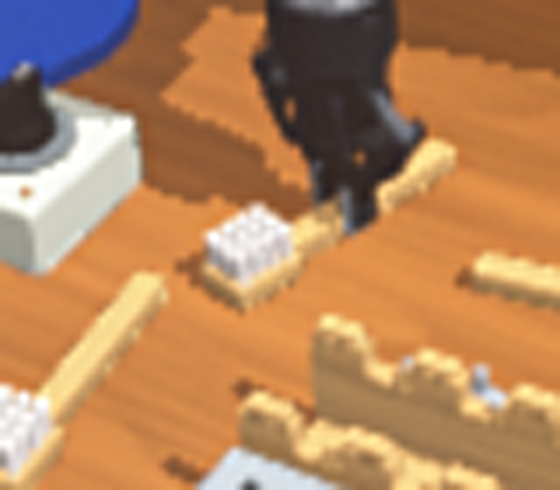

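Request:
drive_tool([
  [-0.03,0,0,0,0,0,-1],
  [-0.06,0,0,0,0,0,-1],
  [-0.05,0,0,-8,0,0,-1],
  [0,0,0,-8.1,0,0,-1],
  [0,0,0,0,0,0,-1],
])

```text
time_s: 13.18
eef_pos: [0.4413, -0.217, 0.1297]
eef_rot: [0.707, -0.013, 0.707, 0.013]
wrist_force: [-0.2, -0.3, -2.1]
opening: 0.215
```

```bash
python3 -c "
from h import *
plan(.637,-.0175,.10,92.2)"
```

```text
t 13.18 pos [ 0.4413 -0.217   0.1297] tx [0. 0.] yaw_y 92.1 q1 -0.70 q6 -2.31 F [-0.2 -0.3 -2.1] op 0.215
rx total -0.1 ; then tool shift x(down) 0.0297 y 0.1919 z 0.2032 tilt fix [ 0.    0.   -0.01]
```

Request:
drive_tool([
  [0,0.035,0.035,0,0,0,-1],
  [0,0.04,0.042,0,0,0,-1],
  [0,0.04,0.042,0,0,0,-1],
  [0,0.04,0.042,0,0,0,-1],
  [0,0.0369,0.0422,0,0,0,-1],
  [0,0,0,0,0,0,-1],
  [0,0,0,0,0,0,-1],
])

```text
time_s: 14.05
eef_pos: [0.6359, -0.0177, 0.1277]
eef_rot: [0.706, -0.013, 0.708, 0.013]
wrist_force: [-0.7, -0.7, -1.2]
opening: 0.217
```

```bash
python3 -c "
from h import *
plan(.637,-.0175,.05,92.2)
c=camera('scene');cv2.imwrite('pics/g3.png',cv2.resize(c['img'][180:290,240:370,::-1],None,fx=6,fy=6,interpolation=cv2.INTER_CUBIC))
c=camera('top');cv2.imwrite('pics/g3t.png',cv2.resize(c['img'][105:195,245:355,::-1],None,fx=6,fy=6,interpolation=cv2.INTER_CUBIC))
"
```

```text
t 14.05 pos [ 0.6359 -0.0177  0.1277] tx [-0.004  0.   ] yaw_y 92.1 q1 -0.21 q6 -1.82 F [-0.7 -0.7 -1.2] op 0.217
rx total -0.1 ; then tool shift x(down) 0.0777 y 0.0001 z 0.0011 tilt fix [-0.   -0.21 -0.03]
```

View pics/g3.png

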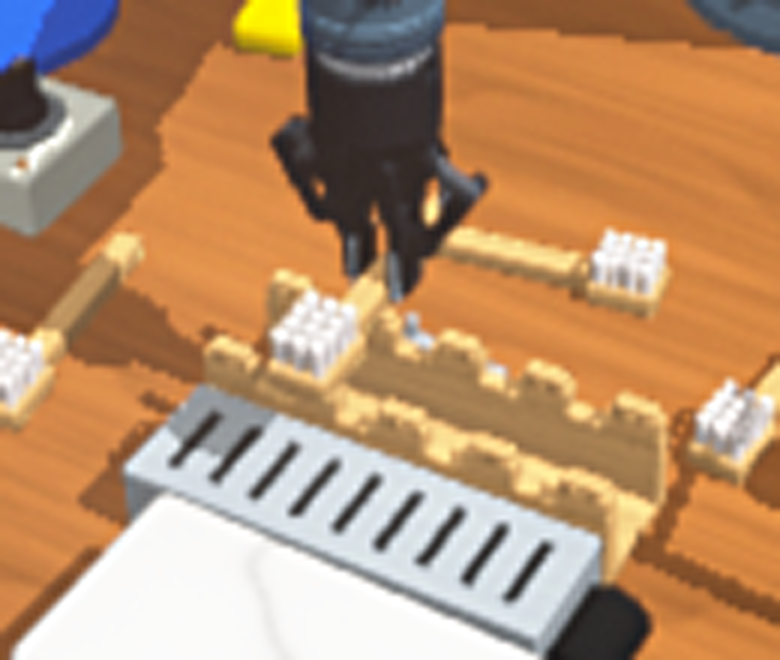

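View pics/g3t.png

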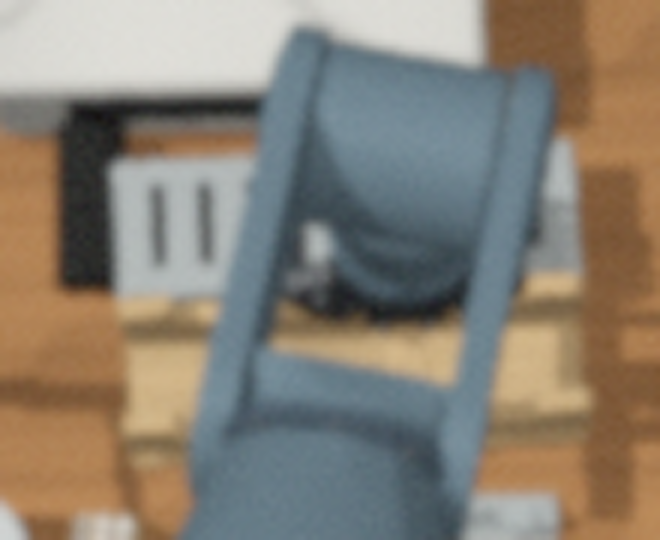

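Request:
drive_tool([
  [0.03,0,0.001,0,0,0,-1],
  [0.02,0,0,0,0,0,-1],
  [0,0,0,0,0,0,-1],
  [0,0,0,0,0,0,-1],
])

```text
time_s: 14.65
eef_pos: [0.6386, -0.0183, 0.0805]
eef_rot: [0.707, -0.013, 0.707, 0.013]
wrist_force: [0.2, 0.2, -1.0]
opening: 0.216
```

```bash
python3 -c "
from h import *
plan(.637,-.0175,.05,92.2)
c=camera('scene');cv2.imwrite('pics/g4.png',cv2.resize(c['img'][205:285,260:355,::-1],None,fx=8,fy=7,interpolation=cv2.INTER_CUBIC))
# predicted notch edges at far comb (x=41 face) top
th=np.radians(2.2)
for b in (-90,-30,30,90):
  for h in (.06,.083):
    a=.041;bb=b/1000;P=[.633+a*np.cos(th)-bb*np.sin(th),.0125+a*np.sin(th)+bb*np.cos(th),h];q=proj(c,P);print(b,h,((q-[260,205])*[8,7]).round(0))
"
```

```text
t 14.65 pos [ 0.6386 -0.0183  0.0805] tx [ 0.001 -0.   ] yaw_y 92.1 q1 -0.21 q6 -1.82 F [ 0.2  0.2 -1. ] op 0.216
rx total -0.1 ; then tool shift x(down) 0.0305 y 0.0009 z -0.0016 tilt fix [-0.    0.04  0.01]
-90 0.06 [200. 285.]
-90 0.083 [197. 252.]
-30 0.06 [314. 322.]
-30 0.083 [312. 290.]
30 0.06 [432. 361.]
30 0.083 [431. 328.]
90 0.06 [553. 401.]
90 0.083 [554. 368.]
```

View pics/g4.png

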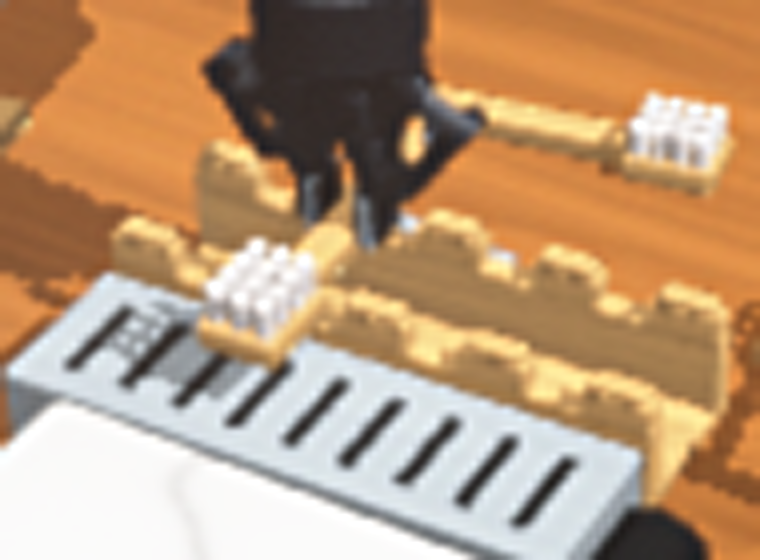

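The visible notches at (430,348) and (548,392) agree with the predicted cradle positions, and the brush is over the second one. Lowering.

Request:
drive_tool([
  [0.012,0.001,-0.001,0,0,0,-1],
  [0.01,0,0,0,0,0,-1],
  [0.004,0,0,0,0,0,-1],
  [0,0,0,0,0,0,-1],
  [0,0,0,0,0,0,-1],
])

```text
time_s: 15.32
eef_pos: [0.6375, -0.0169, 0.054]
eef_rot: [0.707, -0.013, 0.707, 0.013]
wrist_force: [0.5, -0.0, -0.2]
opening: 0.211
```

```bash
python3 -c "
from h import *
plan(.637,-.0175,.05,92.2)
c=camera('scene');cv2.imwrite('pics/g5.png',cv2.resize(c['img'][205:285,260:355,::-1],None,fx=8,fy=7,interpolation=cv2.INTER_CUBIC))
"
```

```text
t 15.32 pos [ 0.6375 -0.0169  0.054 ] tx [ 0. -0.] yaw_y 92.2 q1 -0.21 q6 -1.82 F [ 0.5 -0.  -0.2] op 0.211
rx total -0.0 ; then tool shift x(down) 0.0040 y -0.0006 z -0.0005 tilt fix [0.   0.02 0.  ]
```

View pics/g5.png

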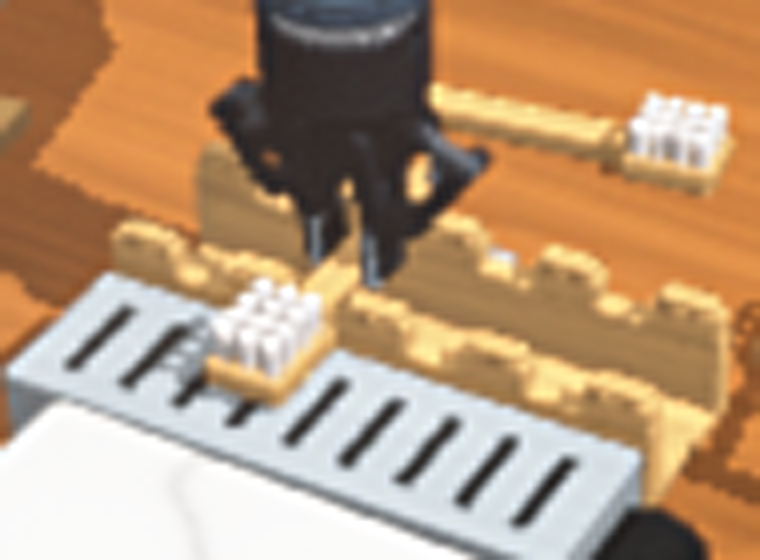

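Request:
drive_tool([
  [0.003,0,0,0,0,0,-1],
  [0,0,0,0,0,0,-1],
  [0,0,0,0,0,0,-0.15],
  [0,0,0,0,0,0,-0.15],
  [0,0,0,0,0,0,-0.15],
  [-0.02,0,0,0,0,0,-0.15],
  [-0.05,0,0,0,0,0,-0.15],
  [-0.06,0,0,0,0,0,-0.15],
  [0,-0.05,-0.05,0,0,0,0.3],
  [0,-0.05,-0.05,0,0,0,0.3],
])

```text
time_s: 16.62
eef_pos: [0.5525, -0.1095, 0.1837]
eef_rot: [0.708, -0.015, 0.706, 0.013]
wrist_force: [0.5, -0.3, 0.1]
opening: 0.652
```

```bash
python3 -c "
from h import *
c=camera('scene');cv2.imwrite('pics/g6.png',cv2.resize(c['img'][205:285,260:355,::-1],None,fx=8,fy=7,interpolation=cv2.INTER_CUBIC))
c=camera('top');save(c,'top7.png');brushes(c)
plan(.6385,-.264,.06,98)
"
```

```text
brush o [ 0.6388 -0.2649] yaw 6.8 area 335 px (np.float64(379.0), np.float64(159.0)) head ctr in brush 0.076 0.001 len 0.190 width 0.022
brush o [0.452  0.1741] yaw -5.0 area 382 px (np.float64(260.0), np.float64(213.0)) head ctr in brush 0.073 -0.003 len 0.189 width 0.022
t 16.73 pos [ 0.5493 -0.1121  0.1823] tx [-0.    -0.002] yaw_y 91.9 q1 -0.41 q6 -2.02 F [ 0.3  0.9 -0.4] op 0.652
rx total -6.1 ; then tool shift x(down) 0.1223 y -0.1629 z 0.0671 tilt fix [ 0.   -0.02  0.1 ]
```

View pics/g6.png

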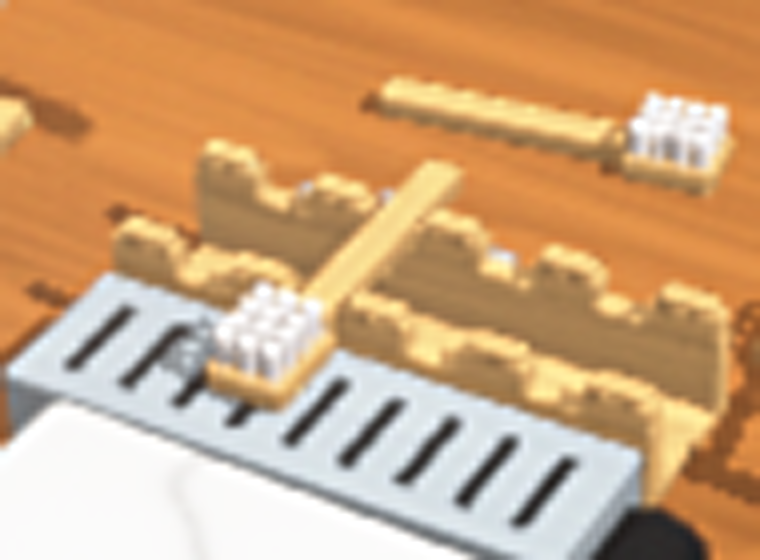

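View pics/top7.png

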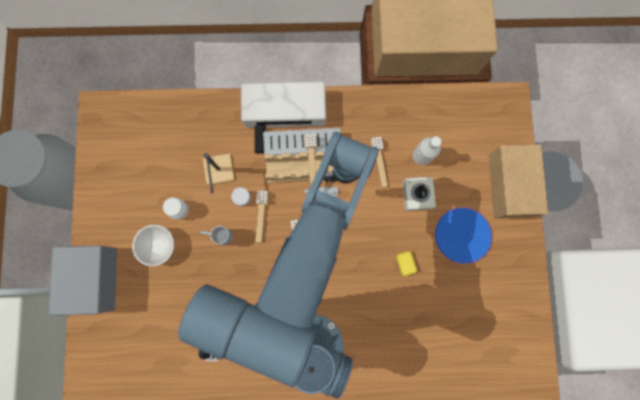

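Brush A lies in the second cradle with its head over the vent. Next is brush B.

Request:
drive_tool([
  [0,0,0,-6.1,0,0,0.3],
  [0,-0.041,0.017,0,0,0,0.3],
  [0,-0.041,0.017,0,0,0,0.3],
  [0,-0.041,0.017,0,0,0,0.3],
  [0,-0.04,0.016,0,0,0,0.3],
  [0.05,0,0,0,0,0,0.3],
  [0.055,0,0,0,0,0,0.3],
  [0,0,0,0,0,0,0.3],
  [0,0,0,0,0,0,0.3],
])

```text
time_s: 17.85
eef_pos: [0.6436, -0.2607, 0.0786]
eef_rot: [0.706, -0.052, 0.704, 0.05]
wrist_force: [-0.3, -0.4, 0.8]
opening: 0.652
```

```bash
python3 -c "
from h import *
plan(.6385,-.2643,-.01,97.8)
"
```

```text
t 17.85 pos [ 0.6436 -0.2607  0.0786] tx [ 0.003 -0.002] yaw_y 98.3 q1 -0.56 q6 -2.27 F [-0.3 -0.4  0.8] op 0.652
rx total 0.5 ; then tool shift x(down) 0.0886 y -0.0029 z -0.0055 tilt fix [-0.    0.15  0.12]
```

Request:
drive_tool([
  [0.04,-0.003,-0.0045,0.5,0,0,0.3],
  [0.035,0,0,0,0,0,0.3],
  [0.008,0,0,0,0,0,0.3],
  [0.005,0,0,0,0,0,0.3],
  [0,0,0,0,0,0,0.3],
])

```text
time_s: 18.48
eef_pos: [0.6394, -0.2646, -0.01]
eef_rot: [0.706, -0.049, 0.705, 0.047]
wrist_force: [0.5, -0.3, -0.1]
opening: 0.651
```

```bash
python3 -c "
from h import *
plan(.6385,-.2643,-.01,97.8)
c=camera('scene');cv2.imwrite('pics/g7.png',cv2.resize(c['img'][180:260,210:310,::-1],None,fx=7,fy=7,interpolation=cv2.INTER_CUBIC))
"
```

```text
t 18.48 pos [ 0.6394 -0.2646 -0.01  ] tx [ 0.003 -0.002] yaw_y 97.8 q1 -0.56 q6 -2.27 F [ 0.5 -0.3 -0.1] op 0.651
rx total -0.0 ; then tool shift x(down) -0.0000 y 0.0004 z -0.0008 tilt fix [0.   0.14 0.12]
```

View pics/g7.png

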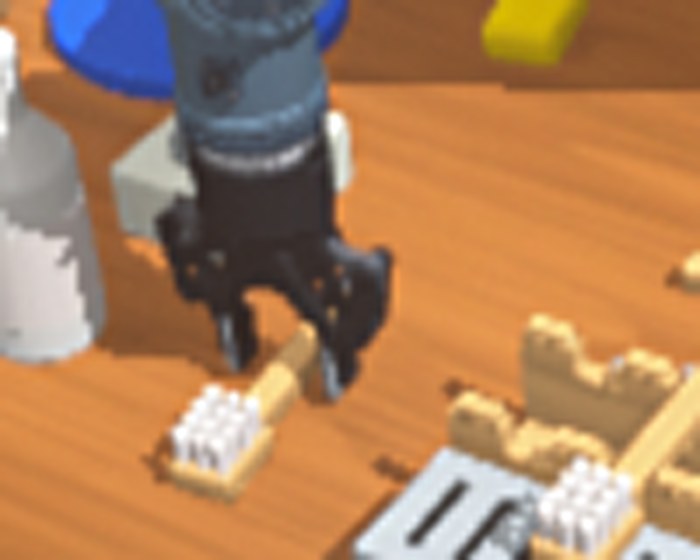

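The fingers straddle handle B. Close, lift and align.

Request:
drive_tool([
  [0,0,0,0,0,0,-1],
  [0,0,0,0,0,0,-1],
  [0,0,0,0,0,0,-1],
  [0,0,0,0,0,0,-1],
  [0,0,0,0,0,0,-1],
  [-0.03,0,0,0,0,0,-1],
  [-0.06,0,0,0,0,0,-1],
  [-0.055,0,0,5.6,0,0,-1],
  [0,0,0,0,0,0,-1],
  [0,0,0,0,0,0,-1],
])

```text
time_s: 19.77
eef_pos: [0.6373, -0.2634, 0.1318]
eef_rot: [0.707, -0.013, 0.707, 0.014]
wrist_force: [-0.3, -0.1, -2.5]
opening: 0.218
```

```bash
python3 -c "
from h import *
plan(.639,-.0775,.135,92.2)
"
```

```text
t 19.77 pos [ 0.6373 -0.2634  0.1318] tx [-0.001  0.001] yaw_y 92.2 q1 -0.56 q6 -2.17 F [-0.3 -0.1 -2.5] op 0.218
rx total -0.0 ; then tool shift x(down) -0.0032 y 0.1857 z 0.0089 tilt fix [-0.   -0.07 -0.05]
```

Request:
drive_tool([
  [0,0.045,0.002,0,0,0,-1],
  [0,0.047,0.002,0,0,0,-1],
  [0,0.047,0.002,0,0,0,-1],
  [0,0.0467,0.0029,0,0,0,-1],
  [0,0,0,0,0,0,-1],
  [0.03,0,0,0,0,0,-1],
  [0.02,0,0,0,0,0,-1],
  [0,0,0,0,0,0,-1],
  [0,0,0,0,0,0,-1],
])

```text
time_s: 20.9
eef_pos: [0.64, -0.0786, 0.0829]
eef_rot: [0.707, -0.013, 0.707, 0.013]
wrist_force: [-0.5, -0.3, -0.9]
opening: 0.213
```

```bash
python3 -c "
from h import *
plan(.639,-.0775,.05,92.2)
c=camera('scene');cv2.imwrite('pics/g8.png',cv2.resize(c['img'][205:285,260:355,::-1],None,fx=8,fy=7,interpolation=cv2.INTER_CUBIC))
"
```

```text
t 20.90 pos [ 0.64   -0.0786  0.0829] tx [ 0. -0.] yaw_y 92.1 q1 -0.31 q6 -1.91 F [-0.5 -0.3 -0.9] op 0.213
rx total -0.1 ; then tool shift x(down) 0.0329 y 0.0011 z -0.0010 tilt fix [0. 0. 0.]
```

View pics/g8.png

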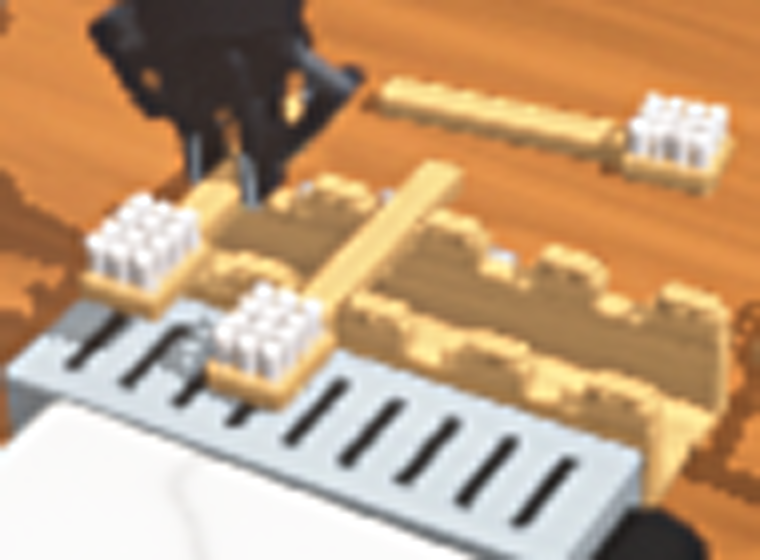

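Brush B is over the first cradle. Lower it, check the force and release with a narrow opening.

Request:
drive_tool([
  [0.014,0.001,-0.001,0,0,0,-1],
  [0.01,0,0,0,0,0,-1],
  [0.006,0,0,0,0,0,-1],
  [0,0,0,0,0,0,-1],
  [0,0,0,0,0,0,-1],
])

```text
time_s: 21.58
eef_pos: [0.6391, -0.0771, 0.053]
eef_rot: [0.707, -0.013, 0.707, 0.013]
wrist_force: [0.8, 0.9, -0.6]
opening: 0.218
```

```bash
python3 -c "
from h import *
plan(.639,-.0775,.05,92.2)
c=camera('scene');cv2.imwrite('pics/g9.png',cv2.resize(c['img'][205:285,260:355,::-1],None,fx=8,fy=7,interpolation=cv2.INTER_CUBIC))
"
```

```text
t 21.57 pos [ 0.6391 -0.0771  0.053 ] tx [ 0. -0.] yaw_y 92.2 q1 -0.30 q6 -1.91 F [ 0.8  0.9 -0.6] op 0.218
rx total -0.0 ; then tool shift x(down) 0.0030 y -0.0004 z -0.0001 tilt fix [-0.    0.02  0.01]
```

View pics/g9.png

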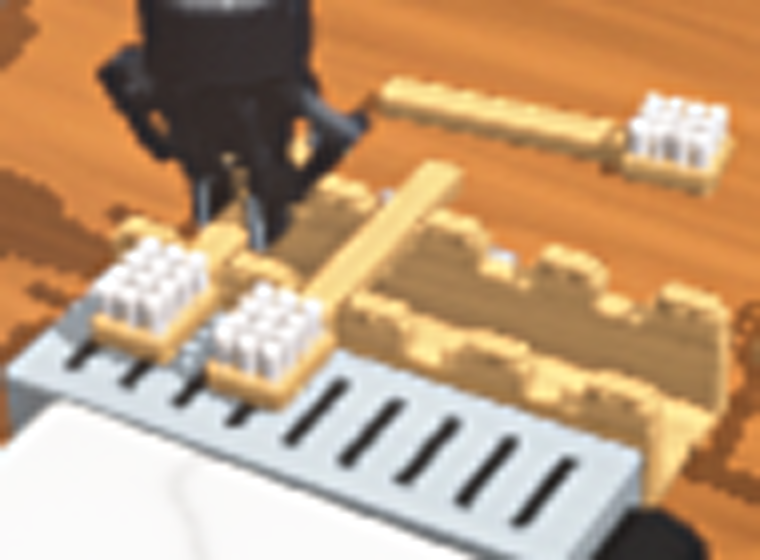

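Request:
drive_tool([
  [0.002,0,0,0,0,0,-1],
  [0,0,0,0,0,0,-1],
  [0,0,0,0,0,0,-0.25],
  [0,0,0,0,0,0,-0.25],
  [0,0,0,0,0,0,-0.25],
  [-0.02,0,0,0,0,0,-0.25],
  [-0.05,0,0,0,0,0,-0.25],
  [-0.06,0,0,0,0,0,-0.25],
  [0,-0.055,-0.05,10.7,0,0,0.3],
  [0,-0.055,-0.05,10.7,0,0,0.3],
])

```text
time_s: 22.88
eef_pos: [0.5505, -0.1657, 0.1838]
eef_rot: [0.699, 0.119, 0.695, -0.12]
wrist_force: [-0.1, 0.7, 0.8]
opening: 0.646
```

Request:
drive_tool([
  [0,-0.05,-0.05,10.7,0,0,0.3],
  [0,0,0,10.7,0,0,0.3],
  [0,0,0,10.7,0,0,0.3],
  [0,0,0,10.7,0,0,0.3],
  [0,0,0,10,0,0,0.3],
  [0,0,0,8,0,0,0.3],
])

```text
time_s: 23.62
eef_pos: [0.4942, -0.1917, 0.1825]
eef_rot: [0.541, 0.456, 0.54, -0.456]
wrist_force: [0.3, 0.6, 0.5]
opening: 0.646
```

```bash
python3 -c "
from h import *
c=camera('scene');cv2.imwrite('pics/g10.png',cv2.resize(c['img'][190:310,240:460,::-1],None,fx=3.6,fy=3.6,interpolation=cv2.INTER_CUBIC))
c=camera('top');save(c,'top8.png');brushes(c)
plan(.437,-.0333,.08,9.1,True)
"
```

```text
brush o [0.4521 0.1742] yaw -4.9 area 383 px (np.float64(260.0), np.float64(213.0)) head ctr in brush 0.073 -0.004 len 0.188 width 0.023
brush o [0.4343 0.0262] yaw 91.2 area 293 px (np.float64(305.0), np.float64(223.0)) head ctr in brush 0.011 0.010 len 0.128 width 0.025
t 23.73 pos [ 0.4942 -0.1917  0.1823] tx [ 0.002 -0.001] yaw_y 9.9 q1 -0.59 q6 -0.77 F [0.4 0.2 0.9] op 0.655
rx total 0.8 ; then tool shift x(down) 0.1023 y -0.0314 z -0.1654 tilt fix [ 0.    0.08 -0.08]
```

View pics/g10.png

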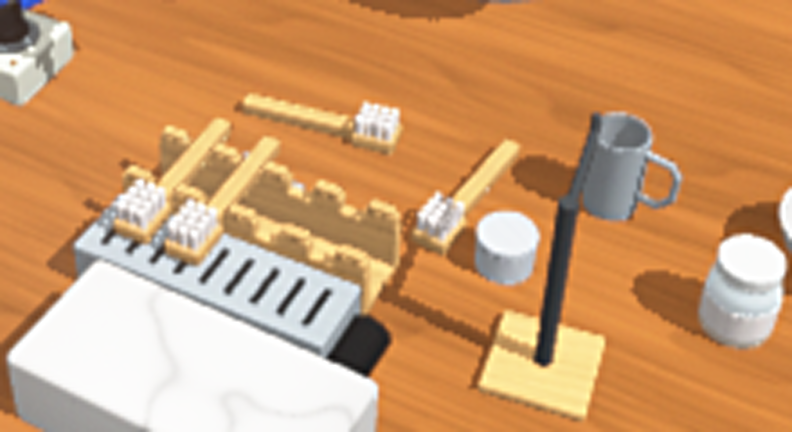

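A and B are seated. Brush C hasn't moved: its tail is at px (308,218) and its head at (345,224), as before. Going to C.

Request:
drive_tool([
  [0,-0.008,-0.041,0.8,0,0,0.3],
  [0,-0.008,-0.041,0,0,0,0.3],
  [0,-0.008,-0.042,0,0,0,0.3],
  [0,-0.0074,-0.0414,0,0,0,0.3],
  [0.05,0,0,0,0,0,0.3],
  [0.05,0,0,0,0,0,0.3],
  [0,0,0,0,0,0,0.3],
  [0,0,0,0,0,0,0.3],
])

```text
time_s: 24.72
eef_pos: [0.4373, -0.0339, 0.0827]
eef_rot: [0.539, 0.458, 0.538, -0.458]
wrist_force: [0.3, -0.3, -0.4]
opening: 0.653
```

```bash
python3 -c "
from h import *
plan(.437,-.0333,-.01,9.1,True)
"
```

```text
t 24.73 pos [ 0.4373 -0.0339  0.0827] tx [ 0.002 -0.001] yaw_y 9.2 q1 -0.35 q6 -0.51 F [ 0.3 -0.3 -0.4] op 0.653
rx total 0.1 ; then tool shift x(down) 0.0927 y -0.0002 z -0.0006 tilt fix [ 0.    0.06 -0.11]
```

Request:
drive_tool([
  [0.045,0,0,0,0,0,0.3],
  [0.035,0,0,0,0,0,0.3],
  [0.01,0,0,0,0,0,0.3],
  [0.0025,0,0,0,0,0,0.3],
  [0,0,0,0,0,0,0.3],
])

```text
time_s: 25.35
eef_pos: [0.4375, -0.0339, -0.0102]
eef_rot: [0.539, 0.459, 0.537, -0.458]
wrist_force: [1.4, -0.4, 0.2]
opening: 0.649
```

```bash
python3 -c "
from h import *
plan(.437,-.0333,-.01,9.1,True)
c=camera('scene');cv2.imwrite('pics/g11.png',cv2.resize(c['img'][170:260,280:370,::-1],None,fx=6,fy=6,interpolation=cv2.INTER_CUBIC))
"
```

```text
t 25.35 pos [ 0.4375 -0.0339 -0.0102] tx [ 0.003 -0.001] yaw_y 9.2 q1 -0.35 q6 -0.51 F [ 1.4 -0.4  0.2] op 0.649
rx total 0.1 ; then tool shift x(down) -0.0002 y -0.0004 z -0.0007 tilt fix [-0.    0.08 -0.14]
```

View pics/g11.png

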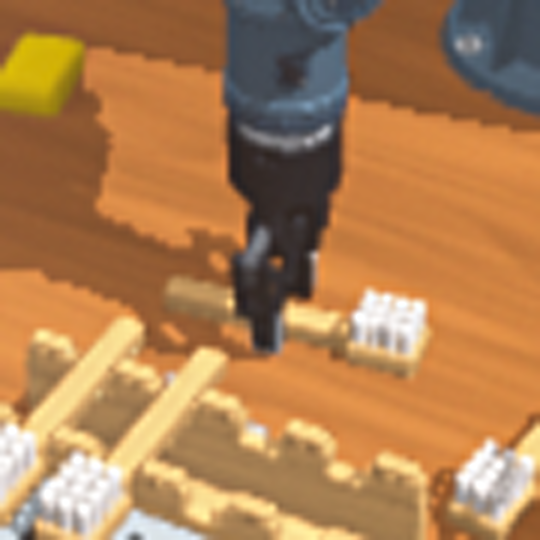

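Request:
drive_tool([
  [0,0,0,0,0,0,-1],
  [0,0,0,0,0,0,-1],
  [0,0,0,0,0,0,-1],
  [0,0,0,0,0,0,-1],
  [0,0,0,0,0,0,-1],
  [-0.03,0,0,0,0,0,-1],
  [-0.06,0,0,0,0,0,-1],
  [-0.055,0,0,10,0,0,-1],
  [0,0,0,10,0,0,-1],
  [0,0,0,10,0,0,-1],
])

```text
time_s: 26.65
eef_pos: [0.4363, -0.0334, 0.1343]
eef_rot: [0.4, 0.584, 0.399, -0.583]
wrist_force: [-0.7, 0.5, -2.0]
opening: 0.215
```

Request:
drive_tool([
  [0,0,0,10,0,0,-1],
  [0,0,0,10,0,0,-1],
  [0,0,0,10,0,0,-1],
  [0,0,0,10,0,0,-1],
  [0,0,0,10,0,0,-1],
  [0,0,0,10,0,0,-1],
  [0,0,0,7,0,0,-1],
  [0,0,0,0,0,0,-1],
])

```text
time_s: 27.65
eef_pos: [0.4356, -0.0332, 0.1331]
eef_rot: [-0.014, -0.707, -0.014, 0.707]
wrist_force: [-1.0, 0.3, -0.9]
opening: 0.218
```

```bash
python3 -c "
from h import *
plan(.636,.0425,.13,-87.8,True)
c=camera('scene');cv2.imwrite('pics/g12.png',cv2.resize(c['img'][170:290,280:400,::-1],None,fx=5,fy=5,interpolation=cv2.INTER_CUBIC))
"
```

```text
t 27.65 pos [ 0.4356 -0.0332  0.1331] tx [-0.001  0.   ] yaw_y -87.8 q1 -0.35 q6 1.18 F [-1.   0.3 -0.9] op 0.218
rx total 0.0 ; then tool shift x(down) 0.0031 y -0.0680 z -0.2031 tilt fix [0.   0.03 0.01]
```

View pics/g12.png

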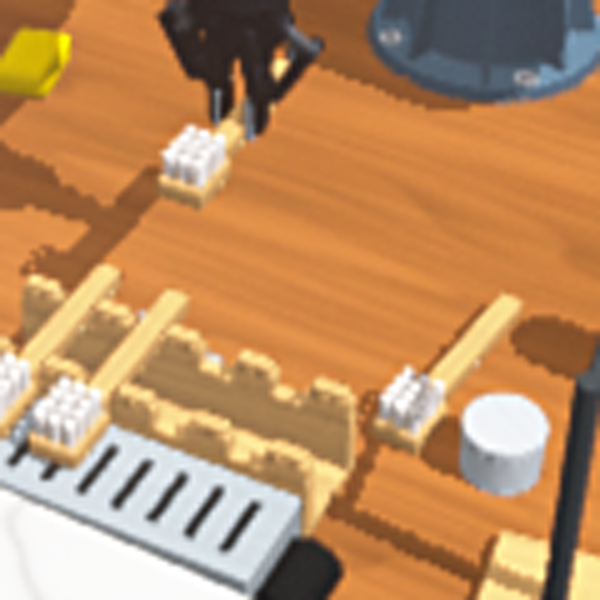

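Request:
drive_tool([
  [0,-0.018,-0.04,0,0,0,-1],
  [0,-0.02,-0.042,0,0,0,-1],
  [0,-0.02,-0.042,0,0,0,-1],
  [0,-0.01,-0.042,0,0,0,-1],
  [0,0,-0.0371,0,0,0,-1],
  [0,0,0,0,0,0,-1],
  [0.03,0,0,0,0,0,-1],
  [0.02,0,0,0,0,0,-1],
  [0,0,0,0,0,0,-1],
  [0,0,0,0,0,0,-1],
])

```text
time_s: 28.95
eef_pos: [0.6366, 0.0421, 0.0841]
eef_rot: [0.013, 0.707, 0.013, -0.707]
wrist_force: [0.5, 1.0, -1.0]
opening: 0.213
```

```bash
python3 -c "
from h import *
plan(.636,.0425,.05,-87.8,True)
c=camera('scene');cv2.imwrite('pics/g13.png',cv2.resize(c['img'][205:285,260:355,::-1],None,fx=8,fy=7,interpolation=cv2.INTER_CUBIC))
"
```

```text
t 28.95 pos [0.6366 0.0421 0.0841] tx [ 0.001 -0.   ] yaw_y -87.8 q1 -0.12 q6 1.41 F [ 0.5  1.  -1. ] op 0.213
rx total -0.0 ; then tool shift x(down) 0.0341 y -0.0004 z 0.0006 tilt fix [-0.   -0.05 -0.01]
```

View pics/g13.png

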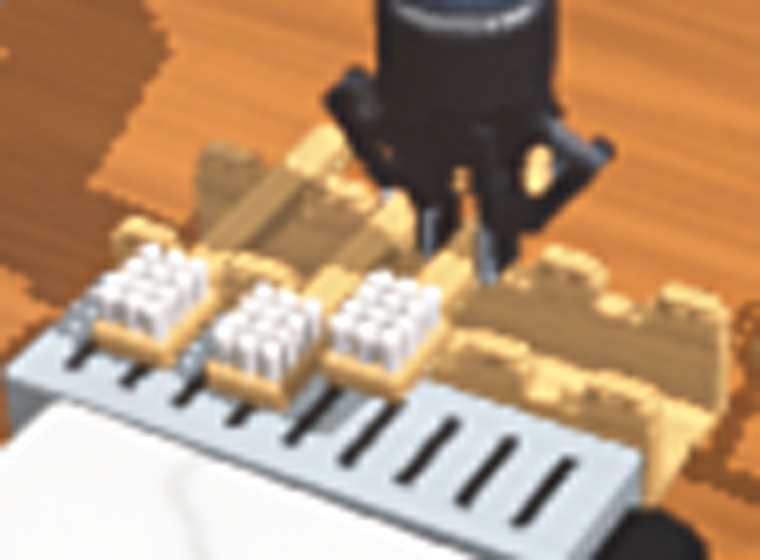

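Request:
drive_tool([
  [0.014,0,0,0,0,0,-1],
  [0.01,0,0,0,0,0,-1],
  [0.007,0,0,0,0,0,-1],
  [0,0,0,0,0,0,-1],
  [0,0,0,0,0,0,-1],
])

```text
time_s: 29.62
eef_pos: [0.6366, 0.0423, 0.0524]
eef_rot: [0.013, 0.707, 0.013, -0.707]
wrist_force: [-0.2, -0.2, -1.1]
opening: 0.215
```

```bash
python3 -c "
from h import *
plan(.636,.0425,.05,-87.8,True)
c=camera('scene');cv2.imwrite('pics/g14.png',cv2.resize(c['img'][205:285,260:355,::-1],None,fx=8,fy=7,interpolation=cv2.INTER_CUBIC))
"
```

```text
t 29.62 pos [0.6366 0.0423 0.0524] tx [0. 0.] yaw_y -87.8 q1 -0.12 q6 1.41 F [-0.2 -0.2 -1.1] op 0.215
rx total -0.0 ; then tool shift x(down) 0.0024 y -0.0003 z 0.0005 tilt fix [ 0.   -0.02  0.  ]
```

View pics/g14.png

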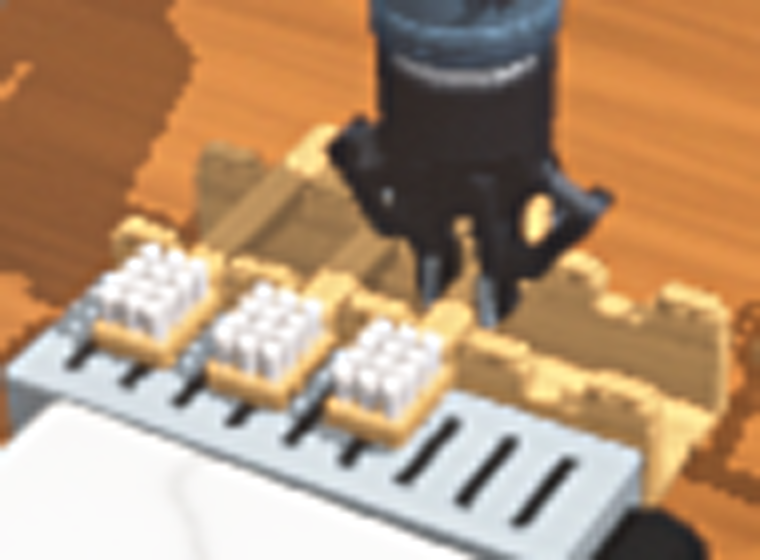

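Request:
drive_tool([
  [0.002,0,0,0,0,0,-1],
  [0,0,0,0,0,0,-1],
  [0,0,0,0,0,0,-0.25],
  [0,0,0,0,0,0,-0.25],
  [0,0,0,0,0,0,-0.25],
  [-0.02,0,0,0,0,0,-0.25],
  [-0.05,0,0,0,0,0,-0.25],
  [-0.06,0,0,0,0,0,-0.25],
  [0,0,0.05,7.2,0,0,0.3],
  [0,0,0.05,0,0,0,0.3],
])

```text
time_s: 30.92
eef_pos: [0.5367, 0.0444, 0.183]
eef_rot: [-0.032, 0.708, -0.032, -0.705]
wrist_force: [-0.1, 0.5, 1.5]
opening: 0.649
```

```bash
python3 -c "
from h import *
c=camera('scene');cv2.imwrite('pics/g15.png',cv2.resize(c['img'][190:310,240:460,::-1],None,fx=3.6,fy=3.6,interpolation=cv2.INTER_CUBIC))
c=camera('top');save(c,'top9.png');brushes(c)
plan(.452,.1742,.08,-95,True)
"
```

```text
t 31.02 pos [0.5315 0.0458 0.1804] tx [-0.004  0.001] yaw_y -95.0 q1 -0.14 q6 1.52 F [-0.6 -0.1 -0.6] op 0.647
rx total -0.0 ; then tool shift x(down) 0.1004 y -0.1210 z 0.0904 tilt fix [0.   0.21 0.01]
```

View pics/g15.png

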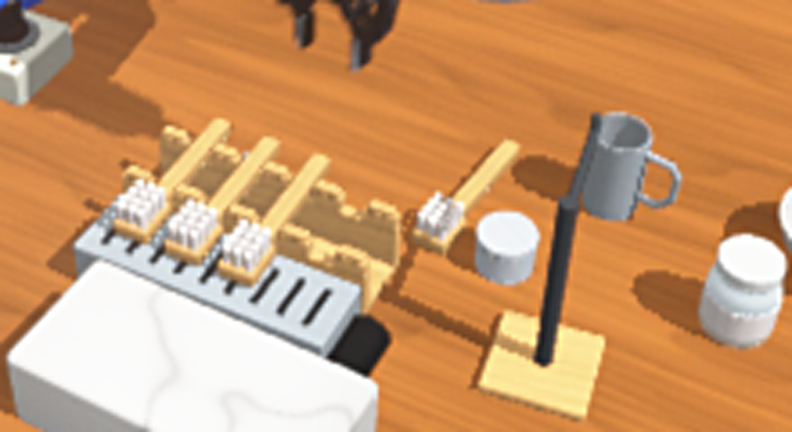

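Three are seated, and brush D hasn't moved. Going to D.

Request:
drive_tool([
  [0,-0.04,0.03,0,0,0,0.3],
  [0,-0.04,0.03,0,0,0,0.3],
  [0,-0.041,0.0304,0,0,0,0.3],
  [0,0,0,0,0,0,0.3],
  [0.05,0,0,0,0,0,0.3],
  [0.05,0,0,0,0,0,0.3],
  [0,0,0,0,0,0,0.3],
  [0,0,0,0,0,0,0.3],
])

```text
time_s: 32.02
eef_pos: [0.4592, 0.1729, 0.0823]
eef_rot: [-0.031, 0.707, -0.031, -0.705]
wrist_force: [0.8, -0.7, 0.0]
opening: 0.649
```

```bash
python3 -c "
from h import *
plan(.452,.1742,-.01,-95,True)
"
```

```text
t 32.02 pos [0.4592 0.1729 0.0823] tx [0.003 0.   ] yaw_y -95.1 q1 0.12 q6 1.78 F [ 0.8 -0.7  0. ] op 0.649
rx total -0.1 ; then tool shift x(down) 0.0923 y -0.0006 z 0.0073 tilt fix [ 0.   -0.15  0.03]
```

Request:
drive_tool([
  [0.045,-0.0006,0.007,0,0,0,0.3],
  [0.035,0,0,0,0,0,0.3],
  [0.01,0,0,0,0,0,0.3],
  [0.0025,0,0,0,0,0,0.3],
  [0,0,0,0,0,0,0.3],
])

```text
time_s: 32.65
eef_pos: [0.452, 0.1746, -0.0105]
eef_rot: [-0.031, 0.707, -0.031, -0.705]
wrist_force: [0.8, 0.4, -0.6]
opening: 0.65
```

```bash
python3 -c "
from h import *
plan(.452,.1742,-.01,-95,True)
c=camera('scene');cv2.imwrite('pics/g16.png',cv2.resize(c['img'][180:280,320:430,::-1],None,fx=6,fy=6,interpolation=cv2.INTER_CUBIC))
"
```

```text
t 32.65 pos [ 0.452   0.1746 -0.0105] tx [0.003 0.   ] yaw_y -95.0 q1 0.12 q6 1.78 F [ 0.8  0.4 -0.6] op 0.650
rx total -0.0 ; then tool shift x(down) -0.0005 y 0.0004 z -0.0000 tilt fix [-0.   -0.17  0.04]
```

View pics/g16.png

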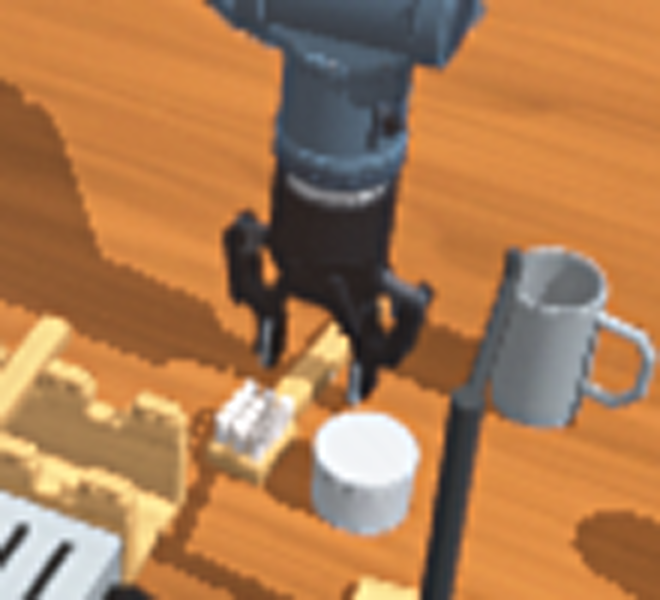

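Good straddle on D. Close, lift, and turn to the rack's heading.

Request:
drive_tool([
  [0,0,0,0,0,0,-1],
  [0,0,0,0,0,0,-1],
  [0,0,0,0,0,0,-1],
  [0,0,0,0,0,0,-1],
  [0,0,0,0,0,0,-1],
  [-0.03,0,0,0,0,0,-1],
  [-0.06,0,0,0,0,0,-1],
  [-0.055,0,0,-7.2,0,0,-1],
  [0,0,0,0,0,0,-1],
  [0,0,0,0,0,0,-1],
])

```text
time_s: 33.95
eef_pos: [0.4495, 0.1744, 0.1321]
eef_rot: [-0.013, -0.707, -0.013, 0.707]
wrist_force: [0.2, -1.0, -1.1]
opening: 0.217
```

```bash
python3 -c "
from h import *
plan(.6345,.1024,.135,-87.8,True)
"
```

```text
t 33.95 pos [0.4495 0.1744 0.1321] tx [-0.001 -0.   ] yaw_y -87.9 q1 0.12 q6 1.66 F [ 0.2 -1.  -1.1] op 0.217
rx total -0.1 ; then tool shift x(down) -0.0029 y 0.0790 z -0.1821 tilt fix [-0.    0.05 -0.  ]
```

Request:
drive_tool([
  [0,0.02,-0.035,0,0,0,-1],
  [0,0.02,-0.04,0,0,0,-1],
  [0,0.02,-0.04,0,0,0,-1],
  [0,0.019,-0.04,0,0,0,-1],
  [0,0,-0.0271,0,0,0,-1],
  [0,0,0,0,0,0,-1],
  [0.03,0,0,0,0,0,-1],
  [0.02,0,0,0,0,0,-1],
  [0,0,0,0,0,0,-1],
  [0,0,0,0,0,0,-1],
])

```text
time_s: 35.2
eef_pos: [0.6352, 0.1025, 0.0832]
eef_rot: [0.013, 0.707, 0.013, -0.707]
wrist_force: [0.7, 0.5, -0.4]
opening: 0.214
```

```bash
python3 -c "
from h import *
plan(.6345,.1024,.05,-87.8,True)
c=camera('scene');cv2.imwrite('pics/g17.png',cv2.resize(c['img'][205:285,260:355,::-1],None,fx=8,fy=7,interpolation=cv2.INTER_CUBIC))
"
```

```text
t 35.20 pos [0.6352 0.1025 0.0832] tx [ 0. -0.] yaw_y -87.8 q1 -0.02 q6 1.51 F [ 0.7  0.5 -0.4] op 0.214
rx total -0.0 ; then tool shift x(down) 0.0332 y 0.0001 z 0.0007 tilt fix [-0.   -0.02 -0.  ]
```

View pics/g17.png

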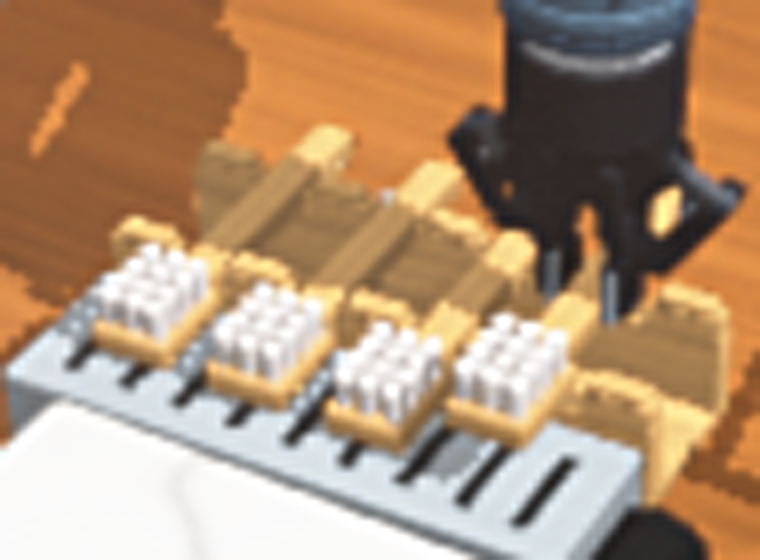

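Request:
drive_tool([
  [0.014,0,0,0,0,0,-1],
  [0.01,0,0,0,0,0,-1],
  [0.007,0,0,0,0,0,-1],
  [0,0,0,0,0,0,-1],
  [0,0,0,0,0,0,-1],
])

```text
time_s: 35.88
eef_pos: [0.6354, 0.1023, 0.0519]
eef_rot: [0.013, 0.707, 0.013, -0.707]
wrist_force: [-0.5, -0.3, -0.9]
opening: 0.214
```

```bash
python3 -c "
from h import *
plan(.6345,.1024,.05,-87.8,True)
c=camera('scene');cv2.imwrite('pics/g18.png',cv2.resize(c['img'][205:285,260:355,::-1],None,fx=8,fy=7,interpolation=cv2.INTER_CUBIC))
"
```

```text
t 35.88 pos [0.6354 0.1023 0.0519] tx [ 0. -0.] yaw_y -87.8 q1 -0.02 q6 1.51 F [-0.5 -0.3 -0.9] op 0.214
rx total -0.0 ; then tool shift x(down) 0.0019 y -0.0001 z 0.0009 tilt fix [ 0.   -0.02 -0.  ]
```

View pics/g18.png

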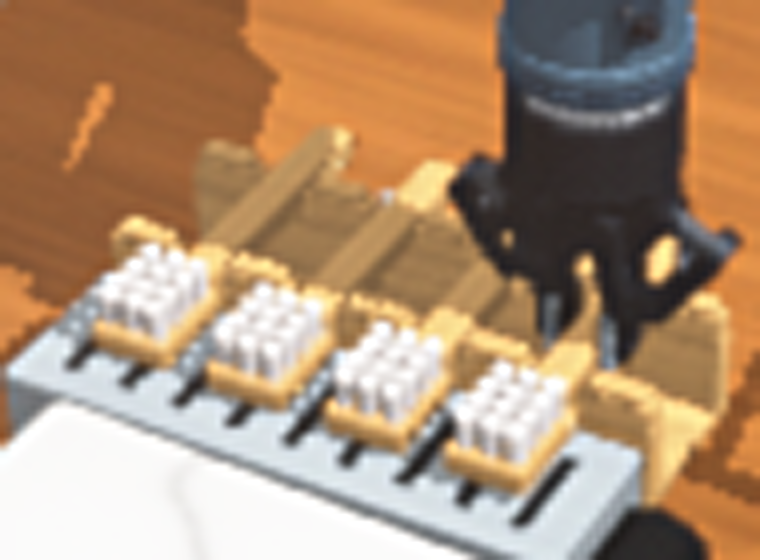

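Request:
drive_tool([
  [0.002,0,0,0,0,0,-1],
  [0,0,0,0,0,0,-1],
  [0,0,0,0,0,0,-0.25],
  [0,0,0,0,0,0,-0.25],
  [0,0,0,0,0,0,-0.25],
  [-0.02,0,0,0,0,0,-0.25],
  [-0.05,0,0,0,0,0,-0.25],
  [-0.06,0,0,0,0,0,-0.25],
  [0,0,0.05,0,0,0,1],
  [0,0,0.06,0,0,0,1],
])

```text
time_s: 37.17
eef_pos: [0.5257, 0.098, 0.1826]
eef_rot: [0.013, 0.709, 0.013, -0.705]
wrist_force: [-0.5, -0.1, -0.1]
opening: 0.786
```

Request:
drive_tool([
  [0,0,0.06,-10,0,0,1],
  [-0.02,0,0,-10,0,0,1],
  [0,0,0,-10,0,0,1],
  [0,0,0,-10,0,0,1],
  [0,0,0,-10,0,0,1],
  [0,0,0,-10,0,0,1],
  [0,0,0,-10,0,0,1],
  [0,0,0,-8,0,0,1],
  [0,0,0,0,0,0,1],
])

```text
time_s: 38.3
eef_pos: [0.4657, 0.096, 0.2011]
eef_rot: [0.455, 0.542, 0.454, -0.541]
wrist_force: [0.5, -0.3, 0.2]
opening: 1.001
```

```bash
python3 -c "
from h import *
c=camera('scene');cv2.imwrite('pics/g19.png',cv2.resize(c['img'][190:310,240:460,::-1],None,fx=3.6,fy=3.6,interpolation=cv2.INTER_CUBIC));np.savez('s19.npz',W=pts(c),**c)
c=camera('top');np.savez('t19.npz',W=pts(c),**c);cv2.imwrite('pics/g19t.png',cv2.resize(c['img'][110:260,180:360,::-1],None,fx=4,fy=4,interpolation=cv2.INTER_CUBIC))
plan(.389,.301,.2,-10,True)
"
```

```text
t 38.40 pos [0.4655 0.096  0.2007] tx [ 0.001 -0.   ] yaw_y -10.0 q1 -0.05 q6 0.13 F [ 0.1  0.3 -0.9] op 1.001
rx total -0.0 ; then tool shift x(down) 0.0007 y -0.1110 z -0.1886 tilt fix [-0.   -0.01 -0.08]
```

View pics/g19.png

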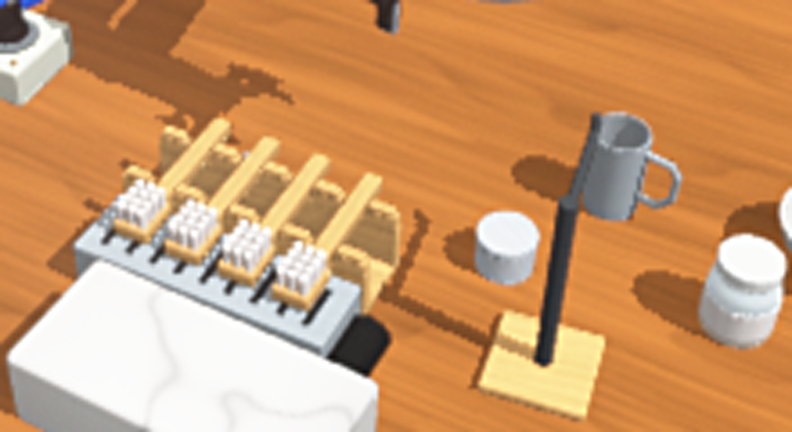

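View pics/g19t.png

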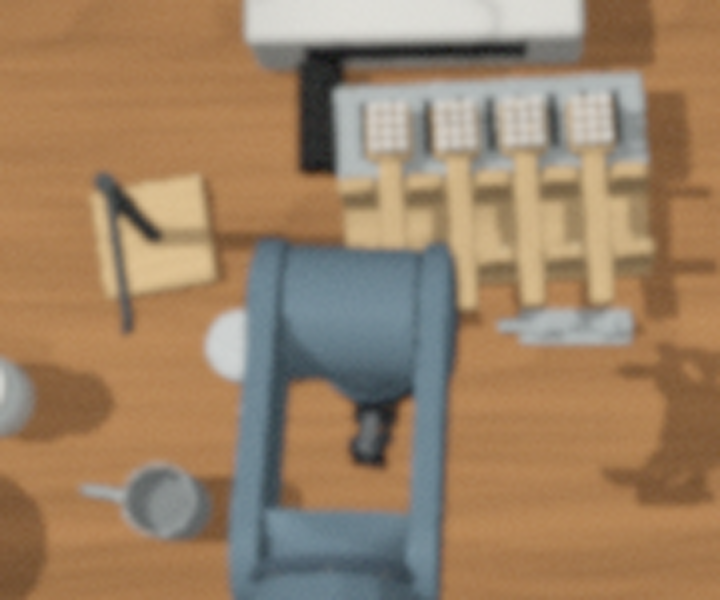

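All four brushes are seated. The jug is at (.389,.301) with its handle toward +y, yaw about -10°. Moving over it.

Request:
drive_tool([
  [0,-0.022,-0.038,0,0,0,1],
  [0,-0.022,-0.038,0,0,0,1],
  [0,-0.022,-0.038,0,0,0,1],
  [0,-0.022,-0.038,0,0,0,1],
  [0,-0.023,-0.0366,0,0,0,1],
  [0,0,0,0,0,0,1],
  [0.05,0,0,0,0,0,1],
  [0,0,0,0,0,0,1],
  [0,0,0,0,0,0,1],
])

```text
time_s: 39.52
eef_pos: [0.389, 0.3004, 0.151]
eef_rot: [0.455, 0.542, 0.455, -0.541]
wrist_force: [0.0, 0.3, 0.2]
opening: 0.997
```

```bash
python3 -c "
from h import *
plan(.389,.301,.052,-10,True)
c=camera('scene');cv2.imwrite('pics/j1.png',cv2.resize(c['img'][150:270,360:480,::-1],None,fx=5,fy=5,interpolation=cv2.INTER_CUBIC))
"
```

```text
t 39.52 pos [0.389  0.3004 0.151 ] tx [0.001 0.   ] yaw_y -9.9 q1 0.42 q6 0.59 F [0.  0.3 0.2] op 0.997
rx total 0.1 ; then tool shift x(down) 0.0990 y -0.0001 z -0.0006 tilt fix [-0.   -0.01 -0.04]
```

View pics/j1.png

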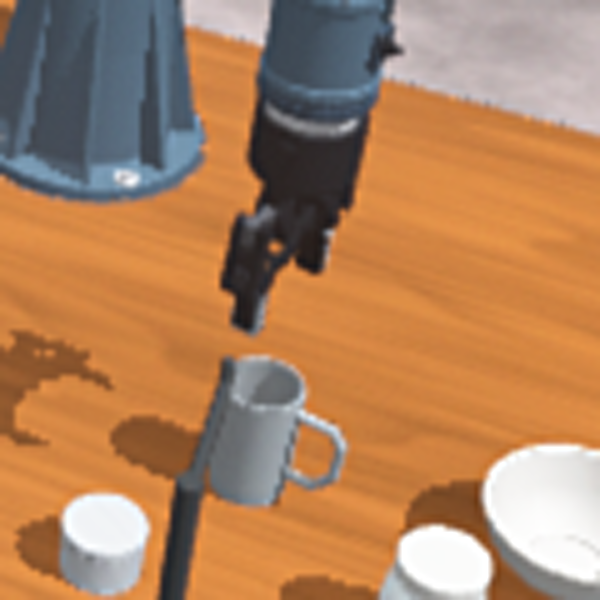

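Request:
drive_tool([
  [0.04,0,0,0,0,0,1],
  [0.015,0,0,0,0,0,1],
  [0,0,0,0,0,0,1],
  [0,0,0,0,0,0,1],
])

```text
time_s: 40.08
eef_pos: [0.3892, 0.3012, 0.0962]
eef_rot: [0.455, 0.542, 0.455, -0.54]
wrist_force: [-1.3, -0.5, 0.3]
opening: 1.0
```

```bash
python3 -c "
from h import *
plan(.389,.301,.052,-10,True)
c=camera('scene');cv2.imwrite('pics/j2.png',cv2.resize(c['img'][170:260,370:460,::-1],None,fx=6,fy=6,interpolation=cv2.INTER_CUBIC))
"
```

```text
t 40.08 pos [0.3892 0.3012 0.0962] tx [0.002 0.001] yaw_y -9.9 q1 0.42 q6 0.59 F [-1.3 -0.5  0.3] op 1.000
rx total 0.1 ; then tool shift x(down) 0.0442 y -0.0002 z 0.0002 tilt fix [-0.   -0.07 -0.1 ]
```

View pics/j2.png

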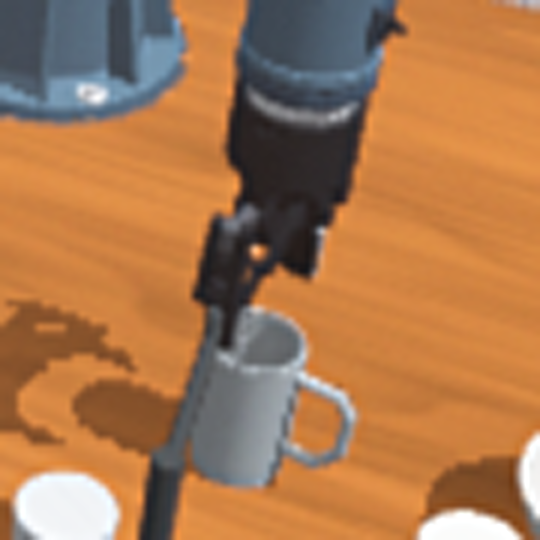

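Request:
drive_tool([
  [0.015,0,0,0,0,0,1],
  [0.01,0,0,0,0,0,1],
  [0,0,0,0,0,0,1],
])

```text
time_s: 40.5
eef_pos: [0.3871, 0.3003, 0.0684]
eef_rot: [-0.455, -0.54, -0.456, 0.542]
wrist_force: [0.1, -0.2, 0.0]
opening: 1.003
```

Request:
drive_tool([
  [0.015,0,0,0,0,0,1],
  [0.004,0,0,0,0,0,1],
  [0,0,0,0,0,0,1],
])

```text
time_s: 40.88
eef_pos: [0.3877, 0.3006, 0.0502]
eef_rot: [-0.455, -0.541, -0.455, 0.541]
wrist_force: [0.6, -0.9, 0.6]
opening: 1.002
```

```bash
python3 -c "
from h import *
plan(.389,.301,.052,-10,True)
c=camera('scene');cv2.imwrite('pics/j3.png',cv2.resize(c['img'][170:260,370:460,::-1],None,fx=6,fy=6,interpolation=cv2.INTER_CUBIC))
"
```

```text
t 40.88 pos [0.3877 0.3006 0.0502] tx [-0.001 -0.001] yaw_y -9.8 q1 0.42 q6 0.59 F [ 0.6 -0.9  0.6] op 1.002
rx total 0.2 ; then tool shift x(down) -0.0018 y 0.0012 z -0.0007 tilt fix [-0.    0.04  0.06]
```

View pics/j3.png

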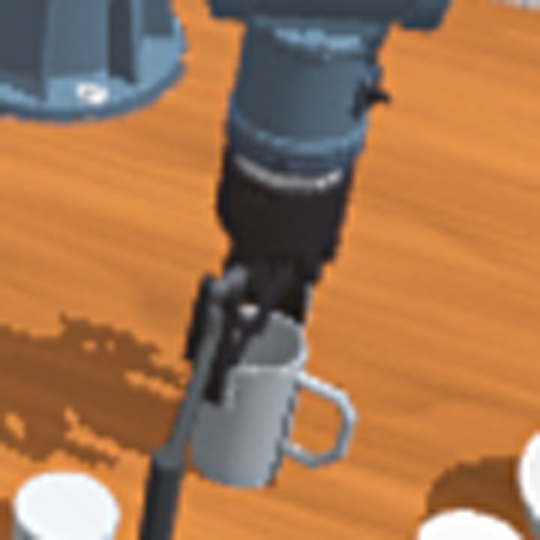

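The front finger is outside the wall at (215,385) and the other is behind the jug. No contact force. Closing.

Request:
drive_tool([
  [0,0.001,0,0,0,0,-1],
  [0,0,0,0,0,0,-1],
  [0,0,0,0,0,0,-1],
  [0,0,0,0,0,0,-1],
  [0,0,0,0,0,0,-1],
  [0,0,0,0,0,0,-1],
])

```text
time_s: 41.68
eef_pos: [0.3894, 0.3008, 0.0515]
eef_rot: [0.455, 0.541, 0.455, -0.541]
wrist_force: [-2.5, -0.4, 5.6]
opening: 0.697
```

```bash
python3 -c "
from h import *
plan(.389,.301,.052,-10,True)
c=camera('scene');cv2.imwrite('pics/j4.png',cv2.resize(c['img'][170:260,370:460,::-1],None,fx=6,fy=6,interpolation=cv2.INTER_CUBIC))
"
```

```text
t 41.67 pos [0.3894 0.3008 0.0515] tx [0.001 0.   ] yaw_y -9.8 q1 0.42 q6 0.59 F [-2.5 -0.4  5.6] op 0.697
rx total 0.2 ; then tool shift x(down) -0.0005 y -0.0005 z -0.0001 tilt fix [ 0.   -0.03 -0.03]
```

View pics/j4.png

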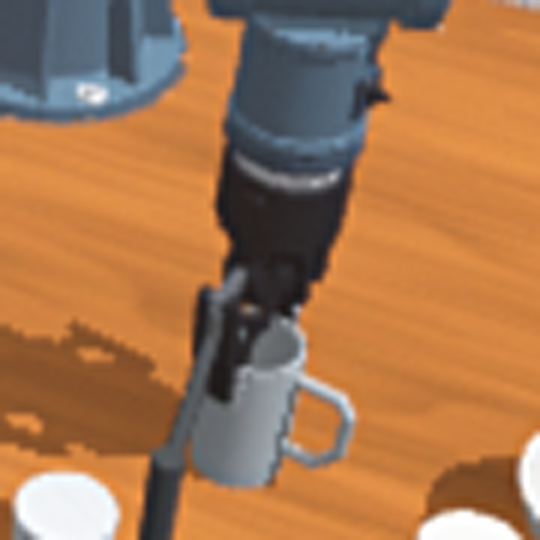

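Gripped at about 60 mm opening. Lift to the insertion height (jug base at 150 mm, so TCP z≈0.2015) and align with the hook yaw of 8.3°.

Request:
drive_tool([
  [-0.03,0,0,0,0,0,-1],
  [-0.05,0,0,0,0,0,-1],
  [-0.05,0,0,-6,0,0,-1],
  [-0.02,0,0,-6,0,0,-1],
  [0,0,0,-6.1,0,0,-1],
  [0,0,0,0,0,0,-1],
  [0,0,0,0,0,0,-1],
])

```text
time_s: 42.6
eef_pos: [0.3887, 0.3003, 0.2]
eef_rot: [0.534, 0.463, 0.534, -0.464]
wrist_force: [0.3, 0.5, -2.6]
opening: 0.694
```

```bash
python3 -c "
from h import *
plan(.4717,.2507,.2015,8.3,True)
"
```

```text
t 42.60 pos [0.3887 0.3003 0.2   ] tx [-0.001 -0.001] yaw_y 8.1 q1 0.42 q6 0.27 F [ 0.3  0.5 -2.6] op 0.694
rx total -0.2 ; then tool shift x(down) -0.0015 y 0.0750 z 0.0611 tilt fix [0.   0.02 0.08]
```

Request:
drive_tool([
  [0,0,0.03,-0.2,0,0,-1],
  [0,0.02,0.0311,0,0,0,-1],
  [-0.0015,0.03,0,0,0,0,-1],
  [0,0.025,0,0,0,0,-1],
  [0,0,0,0,0,0,-1],
  [0,0,0,0,0,0,-1],
])

```text
time_s: 43.35
eef_pos: [0.4713, 0.251, 0.2014]
eef_rot: [0.535, 0.461, 0.536, -0.463]
wrist_force: [-0.6, 0.1, -1.9]
opening: 0.697
```

```bash
python3 -c "
from h import *
plan(.4717,.2507,.2015,8.3,True)
c=camera('scene');cv2.imwrite('pics/j5.png',cv2.resize(c['img'][150:270,330:460,::-1],None,fx=6,fy=5,interpolation=cv2.INTER_CUBIC))
c=camera('top');cv2.imwrite('pics/j5t.png',cv2.resize(c['img'][130:250,180:290,::-1],None,fx=5,fy=5,interpolation=cv2.INTER_CUBIC))
"
```

```text
t 43.35 pos [0.4713 0.251  0.2014] tx [-0.002 -0.   ] yaw_y 8.4 q1 0.27 q6 0.12 F [-0.6  0.1 -1.9] op 0.697
rx total 0.1 ; then tool shift x(down) -0.0001 y 0.0004 z 0.0004 tilt fix [-0.    0.01  0.12]
```

View pics/j5.png

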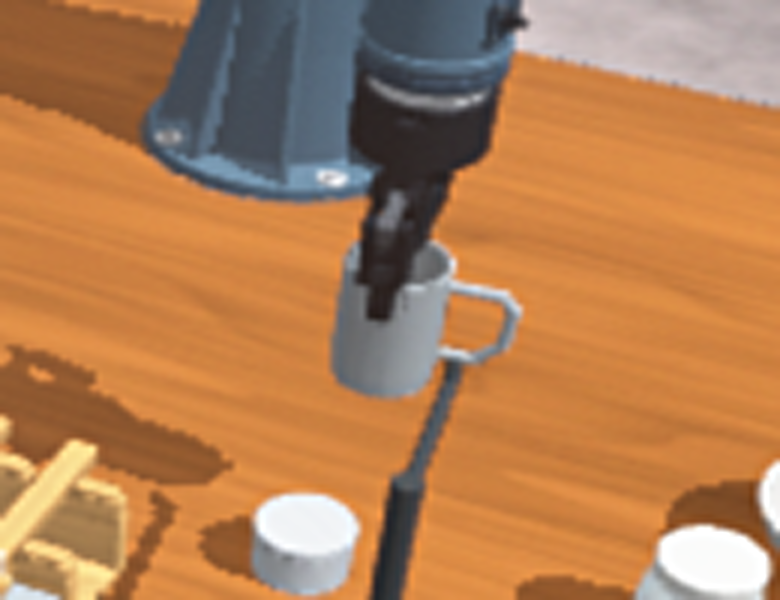

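View pics/j5t.png

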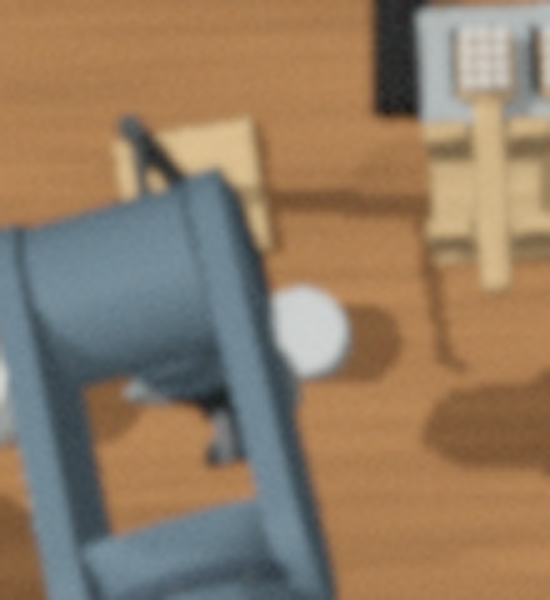

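```bash
python3 -c "
from h import *
c=camera('scene');u=np.array([.9895,.1444,0]);n=np.array([-.1444,.9895,0]);f=np.array([.638,.3235,0])
S=lambda P:((proj(c,P)-[330,150])*[6,5]).round(0)
print('tip top',S(f-.127*u+[0,0,.218]),'arm a-120',S(f-.12*u+[0,0,.2]),'post top',S(f+[0,0,.215]),'a-175',S(f-.175*u+[0,0,.2]))
p=tool()[0];j=p-[0,0,.0515]
print('eye',S(j+.048*n+[0,0,.06]),'topbar out',S(j+.066*n+[0,0,.086]),'botbar in',S(j+.035*n+[0,0,.03]),'rim ctr',S(j+[0,0,.1]))
"
```

```text
tip top [458. 352.] arm a-120 [451. 379.] post top [406. 479.] a-175 [471. 330.]
eye [475. 318.] topbar out [513. 294.] botbar in [445. 347.] rim ctr [399. 255.]
```

The projections agree with the picture to about 1 px: tip (458,352), eye (475,318), handle corner (513,294). Feeding the handle over the arm.

Request:
drive_tool([
  [0,0.02,0,0,0,0,-1],
  [0,0.02,0,0,0,0,-1],
  [0,0.02,0,0,0,0,-1],
  [0,0,0,0,0,0,-1],
])

```text
time_s: 44.0
eef_pos: [0.5319, 0.26, 0.2022]
eef_rot: [0.536, 0.462, 0.535, -0.462]
wrist_force: [-0.7, -0.5, -1.7]
opening: 0.693
```

```bash
python3 -c "
from h import *
plan(.5756,.2659,.2015,8.3,True)
c=camera('scene');cv2.imwrite('pics/j6.png',cv2.resize(c['img'][170:270,330:430,::-1],None,fx=6,fy=6,interpolation=cv2.INTER_CUBIC))
"
```

```text
t 44.00 pos [0.5319 0.26   0.2022] tx [ 0. -0.] yaw_y 8.4 q1 0.25 q6 0.11 F [-0.7 -0.5 -1.7] op 0.693
rx total 0.1 ; then tool shift x(down) 0.0007 y 0.0441 z 0.0005 tilt fix [ 0.    0.   -0.01]
```

View pics/j6.png

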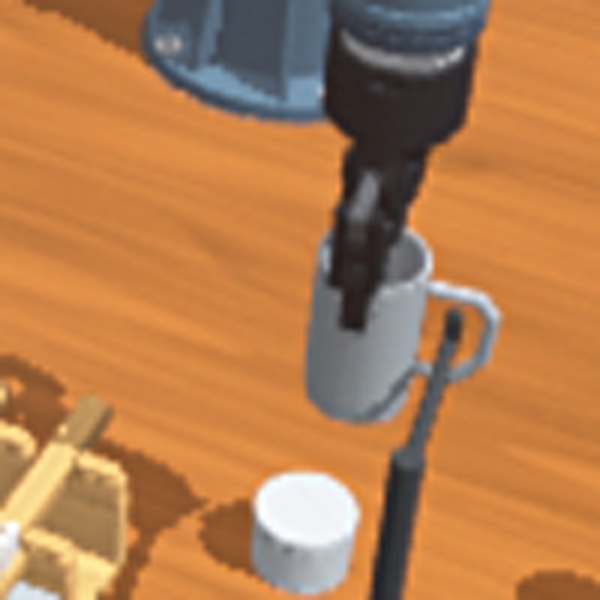

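The arm tip shows through the loop at (455,325), with no contact. On to the seat.

Request:
drive_tool([
  [0,0.02,0,0,0,0,-1],
  [0,0.024,0.0005,0,0,0,-1],
  [0,0,0,0,0,0,-1],
  [0.015,0,0,0,0,0,-1],
  [0.007,0,0,0,0,0,-1],
  [0,0,0,0,0,0,-1],
  [0,0,0,0,0,0,-1],
])

```text
time_s: 44.92
eef_pos: [0.575, 0.266, 0.1804]
eef_rot: [0.536, 0.462, 0.536, -0.462]
wrist_force: [1.1, -0.1, -2.2]
opening: 0.691
```

```bash
python3 -c "
from h import *
plan(.5756,.2659,.1745,8.3,True)
c=camera('scene');cv2.imwrite('pics/j7.png',cv2.resize(c['img'][170:270,330:430,::-1],None,fx=6,fy=6,interpolation=cv2.INTER_CUBIC))
"
```

```text
t 44.92 pos [0.575  0.266  0.1804] tx [0. 0.] yaw_y 8.5 q1 0.25 q6 0.10 F [ 1.1 -0.1 -2.2] op 0.691
rx total 0.2 ; then tool shift x(down) 0.0059 y 0.0005 z 0.0002 tilt fix [ 0.   -0.   -0.01]
```

View pics/j7.png

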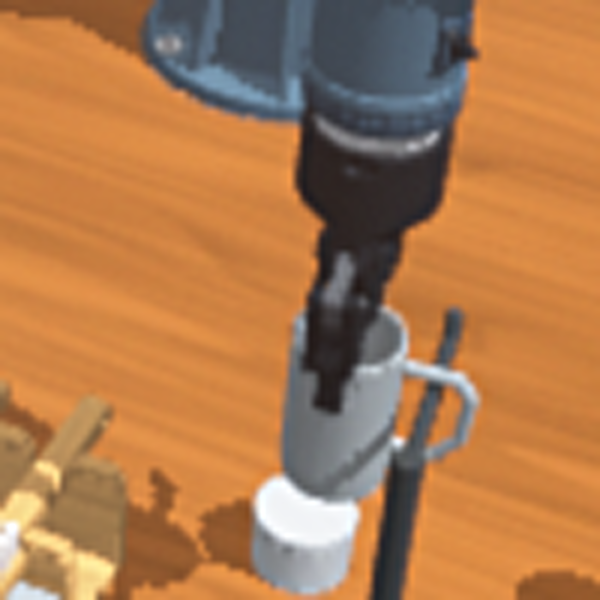

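Request:
drive_tool([
  [0.002,0,0,0,0,0,-1],
  [0.002,0,0,0,0,0,-1],
  [0.0015,0,0,0,0,0,-1],
  [0,0,0,0,0,0,-1],
  [0,0,0,0,0,0,-1],
])

```text
time_s: 45.6
eef_pos: [0.5752, 0.266, 0.1748]
eef_rot: [0.536, 0.462, 0.536, -0.462]
wrist_force: [-0.4, -0.5, -3.1]
opening: 0.696
```

Request:
drive_tool([
  [0.0015,0,0,0,0,0,-1],
  [0.001,0,0,0,0,0,-1],
  [0,0,0,0,0,0,-1],
])

```text
time_s: 45.98
eef_pos: [0.5755, 0.266, 0.1733]
eef_rot: [0.536, 0.462, 0.535, -0.461]
wrist_force: [-1.8, -1.0, 5.4]
opening: 0.693
```

Request:
drive_tool([
  [0.001,0,0,0,0,0,-1],
  [0.001,0,0,0,0,0,-1],
  [0,0,0,0,0,0,-1],
])

```text
time_s: 46.35
eef_pos: [0.5757, 0.266, 0.1722]
eef_rot: [0.536, 0.462, 0.535, -0.461]
wrist_force: [-3.8, -2.4, 9.9]
opening: 0.694
```

Contact (Fz +10 N): the handle bar rests on the arm. Release gently and let it swing.

Request:
drive_tool([
  [0,0,0,0,0,0,0.45],
  [0,0,0,0,0,0,0.5],
  [0,0,0,0,0,0,0.6],
  [0,0,0,0,0,0,0.7],
  [0,0,0,0,0,0,0.8],
  [0,0,0,0,0,0,1],
  [0,0,0,0,0,0,1],
  [0,0,0,0,0,0,1],
])

```text
time_s: 47.35
eef_pos: [0.5752, 0.266, 0.1703]
eef_rot: [0.536, 0.462, 0.535, -0.462]
wrist_force: [-0.1, 0.2, -0.5]
opening: 1.001
```

```bash
python3 -c "
from h import *
plan(.5756,.2659,.3,8.3,True)
c=camera('scene');cv2.imwrite('pics/j8.png',cv2.resize(c['img'][170:270,330:430,::-1],None,fx=6,fy=6,interpolation=cv2.INTER_CUBIC))
"
```

```text
t 47.35 pos [0.5752 0.266  0.1703] tx [ 0. -0.] yaw_y 8.5 q1 0.25 q6 0.10 F [-0.1  0.2 -0.5] op 1.001
rx total 0.2 ; then tool shift x(down) -0.1297 y 0.0004 z 0.0001 tilt fix [ 0.  0. -0.]
```

View pics/j8.png

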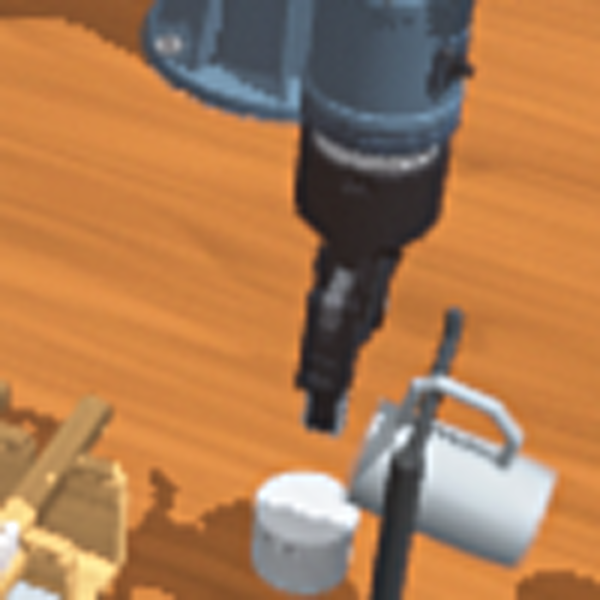

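The jug hangs by its handle. Rise and move to the knob.

Request:
drive_tool([
  [-0.04,0,0,0,0,0,1],
  [-0.05,0,0,0,0,0,1],
  [-0.04,0,0,0,0,0,1],
  [0,0,0.06,-10,0,0,0],
  [0,0,0.06,-10,0,0,0],
  [0,0,0.06,-10,0,0,0],
  [0,0,0.06,-10,0,0,0],
  [0,-0.03,0.06,-10,0,0,0],
  [0,-0.05,0.03,-10,0,0,0],
  [0,-0.06,0,-10,0,0,0],
])

```text
time_s: 48.65
eef_pos: [0.6698, -0.1243, 0.2993]
eef_rot: [0.704, 0.069, 0.704, -0.069]
wrist_force: [-0.1, -0.5, -0.4]
opening: 0.502
```

```bash
python3 -c "
from h import *
plan(.522,-.3975,.3,92.2,True)
c=camera('scene');save(c,'scene9.png')
"
```

```text
t 48.65 pos [ 0.6698 -0.1243  0.2993] tx [-0.001  0.   ] yaw_y 78.8 q1 -0.36 q6 -1.73 F [-0.1 -0.5 -0.4] op 0.502
rx total -13.4 ; then tool shift x(down) -0.0007 y -0.2673 z -0.1582 tilt fix [-0.   -0.03 -0.  ]
```

View pics/scene9.png

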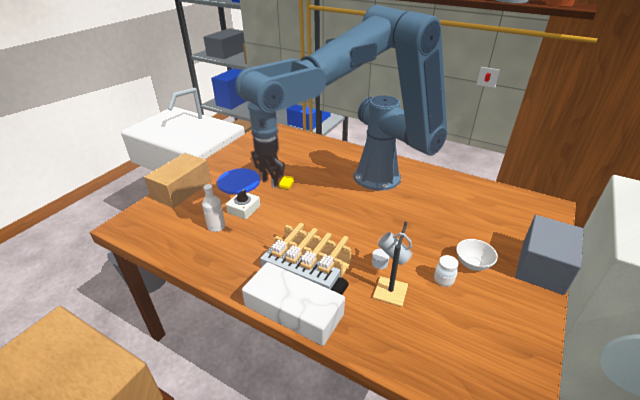

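Everything is in place. On to the knob.

Request:
drive_tool([
  [0,0,0,-6.7,0,0,0],
  [0,0,0,-6.7,0,0,0],
  [0,-0.045,-0.03,0,0,0,0],
  [0,-0.055,-0.032,0,0,0,0],
  [0,-0.055,-0.032,0,0,0,0],
  [0,-0.055,-0.032,0,0,0,0],
  [0,-0.0573,-0.0322,0,0,0,0],
  [0.05,0,0,0,0,0,0],
  [0.06,0,0,0,0,0,0],
  [0,0,0,0,0,0,0],
])

```text
time_s: 49.95
eef_pos: [0.5204, -0.3857, 0.1845]
eef_rot: [0.704, -0.008, 0.71, 0.014]
wrist_force: [0.5, -0.5, -0.5]
opening: 0.499
```

```bash
python3 -c "
from h import *
plan(.522,-.3975,.067,92.2,True)
c=camera('scene');cv2.imwrite('pics/n1.png',cv2.resize(c['img'][140:230,200:290,::-1],None,fx=6,fy=6,interpolation=cv2.INTER_CUBIC))
"
```

```text
t 49.95 pos [ 0.5204 -0.3857  0.1845] tx [-0.008  0.009] yaw_y 91.8 q1 -0.82 q6 -2.42 F [ 0.5 -0.5 -0.5] op 0.499
rx total -0.4 ; then tool shift x(down) 0.1175 y -0.0118 z 0.0012 tilt fix [-0.   -0.44 -0.5 ]
```

View pics/n1.png

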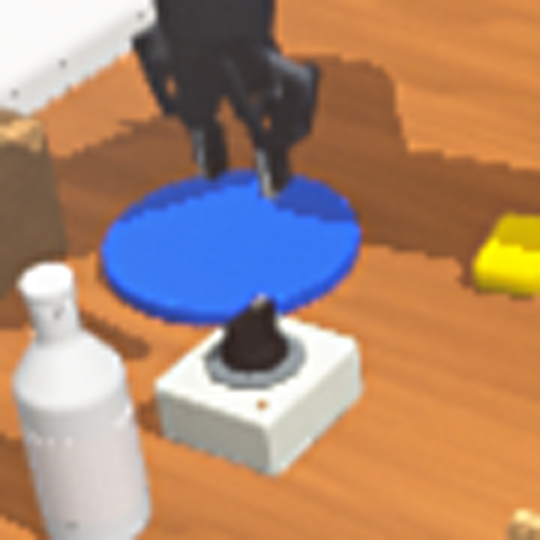

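Request:
drive_tool([
  [0,0,0,0,0,0,0],
  [0,0,0,0,0,0,0],
])

```text
time_s: 50.25
eef_pos: [0.5247, -0.3896, 0.1937]
eef_rot: [0.708, -0.013, 0.706, 0.01]
wrist_force: [0.2, -0.7, 0.3]
opening: 0.498
```

```bash
python3 -c "
from h import *
plan(.522,-.3975,.067,92.2,True)
"
```

```text
t 50.25 pos [ 0.5247 -0.3896  0.1937] tx [ 0.004 -0.004] yaw_y 91.9 q1 -0.82 q6 -2.42 F [ 0.2 -0.7  0.3] op 0.498
rx total -0.3 ; then tool shift x(down) 0.1267 y -0.0078 z -0.0030 tilt fix [-0.    0.2   0.23]
```

Request:
drive_tool([
  [0,-0.0078,-0.0025,0,0,0,0],
  [0.05,0,0,0,0,0,0],
  [0.05,0,0,0,0,0,0],
  [0.015,0,0,0,0,0,0],
  [0,0,0,0,0,0,0],
  [0,0,0,0,0,0,0],
])

```text
time_s: 51.0
eef_pos: [0.5223, -0.398, 0.078]
eef_rot: [0.708, -0.013, 0.706, 0.01]
wrist_force: [0.4, -0.3, 1.1]
opening: 0.496
```

```bash
python3 -c "
from h import *
plan(.522,-.3975,.067,92.2,True)
c=camera('scene');cv2.imwrite('pics/n2.png',cv2.resize(c['img'][155:215,215:270,::-1],None,fx=10,fy=10,interpolation=cv2.INTER_CUBIC))
"
```

```text
t 51.00 pos [ 0.5223 -0.398   0.078 ] tx [ 0.003 -0.003] yaw_y 91.9 q1 -0.83 q6 -2.43 F [ 0.4 -0.3  1.1] op 0.496
rx total -0.3 ; then tool shift x(down) 0.0110 y 0.0005 z -0.0003 tilt fix [-0.    0.15  0.18]
```

View pics/n2.png

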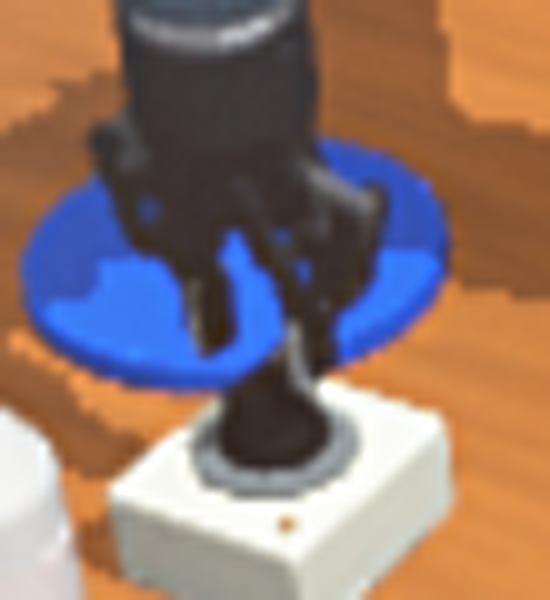

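Request:
drive_tool([
  [0.006,0,0,-0.3,0,0,0],
  [0.005,0,0,0,0,0,0],
  [0,0,0,0,0,0,0],
  [0,0,0,0,0,0,-1],
  [0,0,0,0,0,0,-1],
  [0,0,0,0,0,0,-1],
  [0,0,0,0,0,0,-1],
  [0,0,0,0,0,0,-1],
  [0,0,0,0,0,0,-1],
])

```text
time_s: 52.18
eef_pos: [0.5211, -0.3981, 0.0648]
eef_rot: [0.707, -0.014, 0.707, 0.012]
wrist_force: [-0.6, -5.5, -0.5]
opening: 0.147
```

```bash
python3 -c "
from h import *
plan(.522,-.3975,.067,92.2,True);print(tool()[2]['torque'])
"
```

```text
t 52.17 pos [ 0.5211 -0.3981  0.0648] tx [ 0.001 -0.003] yaw_y 92.1 q1 -0.83 q6 -2.44 F [-0.6 -5.5 -0.5] op 0.147
rx total -0.1 ; then tool shift x(down) -0.0022 y 0.0006 z 0.0009 tilt fix [-0.    0.05  0.16]
[-0.62569512 -0.01324145  0.04571809]
```

Gripped at 0.147 again. Turning clockwise.

Request:
drive_tool([
  [0,0,0,8,0,0,-1],
  [0,0,0,9,0,0,-1],
  [0,0,0,9,0,0,-1],
  [0,0,0,9,0,0,-1],
  [0,0,0,9,0,0,-1],
  [0,0,0,9,0,0,-1],
  [0,0,0,9,0,0,-1],
  [0,0,0,0,0,0,-1],
])

```text
time_s: 53.18
eef_pos: [0.5222, -0.3966, 0.0648]
eef_rot: [0.614, 0.353, 0.612, -0.352]
wrist_force: [4.9, -0.7, -0.4]
opening: 0.147
```

Request:
drive_tool([
  [0,0,0,9,0,0,-1],
  [0,0,0,9,0,0,-1],
  [0,0,0,9,0,0,-1],
  [0,0,0,9,0,0,-1],
  [0,0,0,9,0,0,-1],
  [0,0,0,9,0,0,-1],
  [0,0,0,9,0,0,-1],
  [0,0,0,0,0,0,-1],
])

```text
time_s: 54.18
eef_pos: [0.524, -0.3969, 0.0648]
eef_rot: [0.341, 0.622, 0.337, -0.619]
wrist_force: [12.0, -1.9, -5.3]
opening: 0.144
```

```bash
python3 -c "
from h import *
plan(.522,-.3975,.067,-45.3,True);print(tool()[2]['torque'])
"
```

```text
t 54.17 pos [ 0.524  -0.3969  0.0648] tx [ 0.006 -0.002] yaw_y -32.7 q1 -0.83 q6 -0.26 F [12.  -1.9 -5.3] op 0.144
rx total 12.6 ; then tool shift x(down) -0.0022 y -0.0009 z 0.0018 tilt fix [ 0.   -0.08 -0.36]
[-0.38534061 -2.19165561 -0.02123166]
```

Request:
drive_tool([
  [0,0.0025,0,4,0,0,-1],
  [0,0,0,4,0,0,-1],
  [0,0,0,4,0,0,-1],
  [0,0,0,3,0,0,-1],
  [0,0,0,1.5,0,0,-1],
  [0,0,0,0,0,0,-1],
])

```text
time_s: 54.92
eef_pos: [0.5242, -0.3972, 0.0648]
eef_rot: [0.248, 0.662, 0.248, -0.662]
wrist_force: [4.7, 2.0, 0.6]
opening: 0.144
```

```bash
python3 -c "
from h import *
plan(.522,-.3975,.067,-45.3,True);print(tool()[2]['torque'])
"
```

```text
t 54.92 pos [ 0.5242 -0.3972  0.0648] tx [ 0.001 -0.001] yaw_y -48.9 q1 -0.83 q6 0.02 F [4.7 2.  0.6] op 0.144
rx total -3.6 ; then tool shift x(down) -0.0022 y -0.0014 z 0.0018 tilt fix [-0.   -0.03 -0.07]
[ 0.15238662 -0.84224125  1.53659464]
```

The moment about z is +1.5 N m at the clockwise stop, mirroring the off stop. Release, rise straight up and retreat.

Request:
drive_tool([
  [0,0,0,0,0,0,0.1],
  [0,0,0,0,0,0,0.1],
  [0,0,0,0,0,0,0.1],
  [0,0,0,0,0,0,0.1],
  [-0.04,0,0,0,0,0,0.1],
  [-0.06,0,0,0,0,0,0.1],
  [-0.05,0,0,0,0,0,0.1],
  [0,-0.05,0.02,0,0,0,0.1],
  [0,-0.05,0.02,0,0,0,0.1],
  [0,0,0,0,0,0,0.1],
])

```text
time_s: 56.18
eef_pos: [0.4244, -0.3454, 0.2133]
eef_rot: [-0.244, -0.663, -0.247, 0.664]
wrist_force: [0.1, -1.1, -0.2]
opening: 0.548
```

```bash
python3 -c "
from h import *
plan(.522,-.3975,.067,-45.3,True)
c=camera('scene');cv2.imwrite('pics/f1.png',cv2.resize(c['img'][150:310,190:500,::-1],None,fx=2.55,fy=2.55,interpolation=cv2.INTER_CUBIC))
cv2.imwrite('pics/f2.png',cv2.resize(c['img'][175:225,215:270,::-1],None,fx=10,fy=10,interpolation=cv2.INTER_CUBIC))
c=camera('top');cv2.imwrite('pics/f3.png',cv2.resize(c['img'][110:280,130:470,::-1],None,fx=2.35,fy=2.35,interpolation=cv2.INTER_CUBIC))
"
```

```text
t 56.17 pos [ 0.4244 -0.3454  0.2133] tx [-0.003  0.003] yaw_y -49.4 q1 -0.90 q6 -0.04 F [ 0.1 -1.1 -0.2] op 0.548
rx total -4.1 ; then tool shift x(down) 0.1463 y 0.1057 z -0.0327 tilt fix [-0.    0.01  0.21]
```

View pics/f1.png

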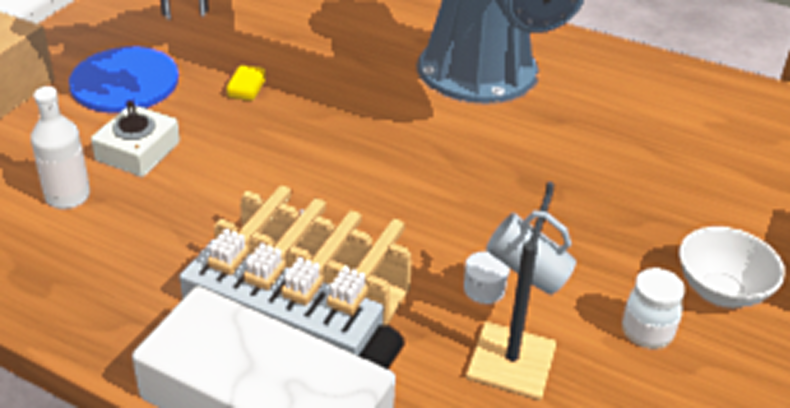

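View pics/f2.png

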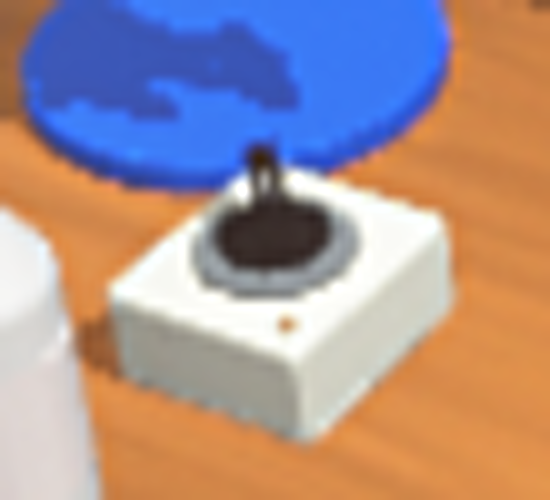

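View pics/f3.png

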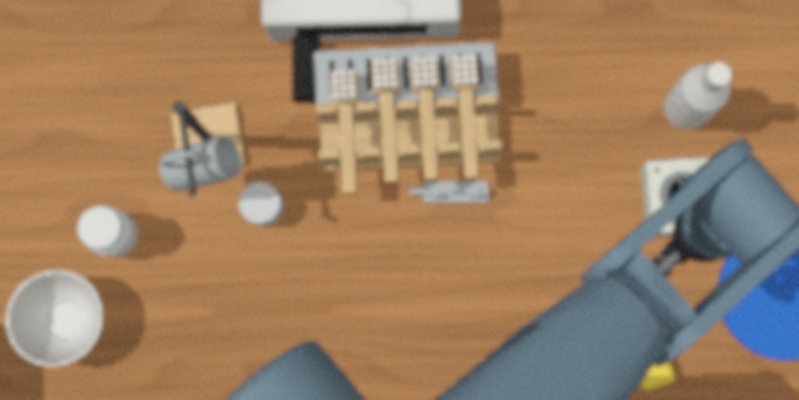

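The jug hangs and the knob bar points at 45°, as it should at the clockwise stop. The brush in the +y cradle looks knocked back: its head is at (343,83) in the top view against about (347,76) expected. Measuring it.

```bash
cat > rk.py <<'E'
from h import *
c=camera('top');S=4
big=cv2.resize(c["img"],None,fx=S,fy=S,interpolation=cv2.INTER_CUBIC);lab=cv2.cvtColor(big,cv2.COLOR_RGB2LAB).astype(int)
th=np.radians(2.2);u=np.array([np.cos(th),np.sin(th)]);n=np.array([-u[1],u[0]])
vv,uu=np.mgrid[120*S:195*S,260*S:345*S];L=lab[120*S:195*S,260*S:345*S]
H=ground(c,(uu+.5)/S-.5,(vv+.5)/S-.5,.078)[...,:2]-[.633,.0125];a=H@u;b=H@n
K=ground(c,(uu+.5)/S-.5,(vv+.5)/S-.5,.098)[...,:2]-[.633,.0125];ka=K@u;kb=K@n
for y in (-.09,-.03,.03,.09):
    tail=(abs(b-y)<.02)&(a<-.045)&(a>-.14)&(L[...,0]>160)&(L[...,1]<137)
    hd=(abs(kb-y)<.028)&(ka>.04)&(ka<.13)&(L[...,0]>165)&(L[...,1]>128)&(L[...,2]>129)
    print(y,"tail a %.4f b %.4f"%(np.percentile(a[tail],2),b[tail].mean()) if tail.any() else None,"head a %.4f b %.4f"%(ka[hd].mean(),kb[hd].mean()))
W=pts(c)
cv2.imwrite('pics/f4.png',cv2.resize(c['img'][115:205,245:355,::-1],None,fx=6,fy=6,interpolation=cv2.INTER_CUBIC))
c=camera('scene');cv2.imwrite('pics/f5.png',cv2.resize(c['img'][205:285,260:355,::-1],None,fx=8,fy=7,interpolation=cv2.INTER_CUBIC))
E
python3 rk.py
```

```text
-0.09 tail a -0.1153 b -0.0901 head a 0.0733 b -0.0853
-0.03 tail a -0.1117 b -0.0305 head a 0.0738 b -0.0263
0.03 tail a -0.0791 b 0.0308 head a 0.0742 b 0.0322
0.09 tail a -0.0930 b 0.0943 head a 0.0649 b 0.0927
```

View pics/f4.png

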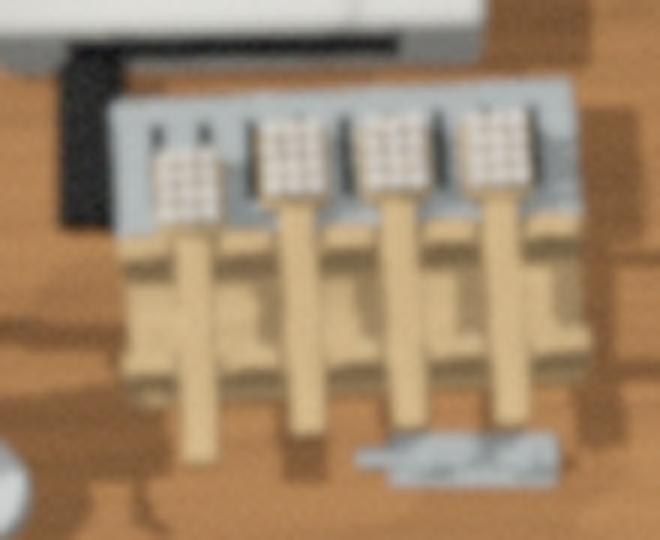

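View pics/f5.png

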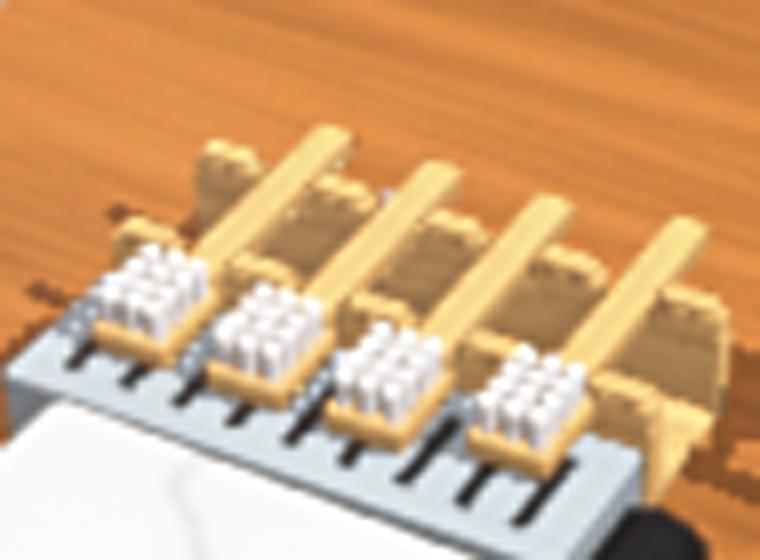

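Run:
```python
from h import *
th=np.radians(2.2);u=np.array([np.cos(th),np.sin(th)]);n=np.array([-u[1],u[0]])
for nm in("top","scene"):
  c=camera(nm);W=pts(c);q=W[...,:2]-[.633,.0125];a=q@u;b=q@n;z=W[...,2]
  for y in (-.09,-.03,.03,.09):
    s=abs(b-y)<.009
    r=[]
    for lo,hi,zm in((-.08,-.05,.05),(-.025,.025,.05),(.05,.07,.08),(.07,.095,.08)):
        k=s&(a>lo)&(a<hi)&(z>zm);r.append((round(float(np.median(z[k])),4),int(k.sum())) if k.any() else None)
    print(nm,y,r)
  for lo in np.arange(.03,.11,.01):
    pass
```

```text
top -0.09 [(0.078, 44), (0.0776, 69), (0.0959, 19), (0.0941, 31)]
top -0.03 [(0.0769, 42), (0.0774, 70), (0.0941, 16), (0.0941, 28)]
top 0.03 [(0.0777, 42), (0.0778, 71), (0.089, 19), (0.0912, 29)]
top 0.09 [(0.0769, 39), (0.0776, 69), (0.0958, 20), (0.0972, 18)]
scene -0.09 [(0.0761, 30), (0.0769, 57), (0.095, 14), (0.0945, 22)]
scene -0.03 [(0.0763, 31), (0.0763, 55), (0.096, 6), (0.0958, 26)]
scene 0.03 [(0.0762, 32), (0.0769, 63), (0.096, 11), (0.0965, 25)]
scene 0.09 [(0.0771, 29), (0.077, 50), (0.0964, 19), (0.0937, 30)]
```

All four brushes lie level: handle tops at 0.077, bristles at about 0.095. The knocked brush slid back about 9 mm until its head met the comb. It's still seated, with its head centre at rack x≈65–70 mm, well inside the vent's 46–131 mm. So I won't disturb it now the dryer is running. One last check that the jug is still, then I hand in.

Request:
drive_tool([
  [0,0,0,0,0,0,0.1],
  [0,0,0,0,0,0,0.1],
  [0,0,0,0,0,0,0.1],
  [0,0,0,0,0,0,0.1],
])

```text
time_s: 56.98
eef_pos: [0.4276, -0.348, 0.2142]
eef_rot: [-0.246, -0.663, -0.246, 0.663]
wrist_force: [0.2, -0.2, 0.2]
opening: 0.551
```

```bash
python3 - <<'E'
from h import *
c=camera("scene");a=c["img"].astype(int)
for i in range(4): d=camera("scene")
D=abs(d["img"].astype(int)-a).max(-1);print("moving px: hook",(D[200:310,350:450]>30).sum(),"rack",(D[210:290,255:355]>30).sum(),"box",(D[175:225,215:270]>30).sum())
cv2.imwrite("pics/f6.png",cv2.resize(d["img"][160:320,190:500,::-1],None,fx=2.5,fy=2.5,interpolation=cv2.INTER_CUBIC))
# bystander drift vs start
s=dict(np.load("scene0.npz"));D=abs(d["img"].astype(int)-s["img"].astype(int)).max(-1)
for n,(x0,x1,y0,y1) in dict(cleaner=(203,224,185,230),jar=(435,458,257,285),bowl=(456,497,240,272)).items(): print(n,(D[y0:y1,x0:x1]>40).sum())
E
python3 rk.py
```

```text
moving px: hook 143 rack 2 box 0
cleaner 11
jar 0
bowl 0
-0.09 tail a -0.1153 b -0.0902 head a 0.0725 b -0.0849
-0.03 tail a -0.1118 b -0.0306 head a 0.0738 b -0.0257
0.03 tail a -0.0790 b 0.0309 head a 0.0742 b 0.0326
0.09 tail a -0.0927 b 0.0939 head a 0.0651 b 0.0923
```

View pics/f6.png

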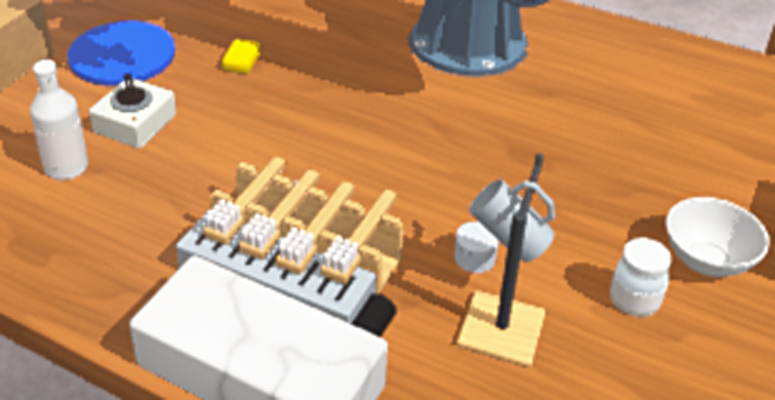

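The jug is still swinging a little. There's time to spare, so I'll let it settle.

Request:
drive_tool([
  [0,0,0,0,0,0,0.1],
  [0,0,0,0,0,0,0.1],
  [0,0,0,0,0,0,0.1],
  [0,0,0,0,0,0,0.1],
  [0,0,0,0,0,0,0.1],
  [0,0,0,0,0,0,0.1],
  [0,0,0,0,0,0,0.1],
  [0,0,0,0,0,0,0.1],
  [0,0,0,0,0,0,0.1],
  [0,0,0,0,0,0,0.1],
])

```text
time_s: 58.58
eef_pos: [0.4276, -0.348, 0.2143]
eef_rot: [0.246, 0.663, 0.246, -0.663]
wrist_force: [0.5, 0.4, 1.4]
opening: 0.549
```

Request:
drive_tool([
  [0,0,0,0,0,0,0.1],
  [0,0,0,0,0,0,0.1],
  [0,0,0,0,0,0,0.1],
  [0,0,0,0,0,0,0.1],
  [0,0,0,0,0,0,0.1],
  [0,0,0,0,0,0,0.1],
  [0,0,0,0,0,0,0.1],
  [0,0,0,0,0,0,0.1],
  [0,0,0,0,0,0,0.1],
  [0,0,0,0,0,0,0.1],
])

```text
time_s: 59.82
eef_pos: [0.4276, -0.348, 0.2143]
eef_rot: [0.246, 0.663, 0.246, -0.663]
wrist_force: [-0.5, 0.2, 0.1]
opening: 0.551
```

Request:
drive_tool([
  [0,0,0,0,0,0,0.1],
  [0,0,0,0,0,0,0.1],
  [0,0,0,0,0,0,0.1],
  [0,0,0,0,0,0,0.1],
  [0,0,0,0,0,0,0.1],
  [0,0,0,0,0,0,0.1],
  [0,0,0,0,0,0,0.1],
  [0,0,0,0,0,0,0.1],
  [0,0,0,0,0,0,0.1],
  [0,0,0,0,0,0,0.1],
])

```text
time_s: 61.08
eef_pos: [0.4276, -0.348, 0.2143]
eef_rot: [0.246, 0.663, 0.246, -0.663]
wrist_force: [-0.7, 0.5, 0.0]
opening: 0.549
```

Request:
drive_tool([
  [0,0,0,0,0,0,0.1],
  [0,0,0,0,0,0,0.1],
  [0,0,0,0,0,0,0.1],
  [0,0,0,0,0,0,0.1],
  [0,0,0,0,0,0,0.1],
  [0,0,0,0,0,0,0.1],
  [0,0,0,0,0,0,0.1],
  [0,0,0,0,0,0,0.1],
  [0,0,0,0,0,0,0.1],
  [0,0,0,0,0,0,0.1],
])

```text
time_s: 62.32
eef_pos: [0.4276, -0.348, 0.2143]
eef_rot: [0.246, 0.663, 0.246, -0.663]
wrist_force: [0.2, -0.0, -0.4]
opening: 0.548
```

```bash
python3 - <<'E'
from h import *
im=[camera("scene")["img"].astype(int) for i in range(9)]
for d in im[1:]: print((abs(d-im[0]).max(-1)[200:310,350:450]>30).sum(),end=" ")
cv2.imwrite("pics/f7.png",cv2.resize(im[-1][200:310,350:450,::-1].astype(np.uint8),None,fx=5,fy=5,interpolation=cv2.INTER_CUBIC))
E
python3 rk.py
```

```text
0 0 0 0 0 0 0 0 -0.09 tail a -0.1153 b -0.0901 head a 0.0725 b -0.0854
-0.03 tail a -0.1118 b -0.0306 head a 0.0730 b -0.0263
0.03 tail a -0.0790 b 0.0308 head a 0.0740 b 0.0320
0.09 tail a -0.0929 b 0.0939 head a 0.0656 b 0.0929
```

View pics/f7.png

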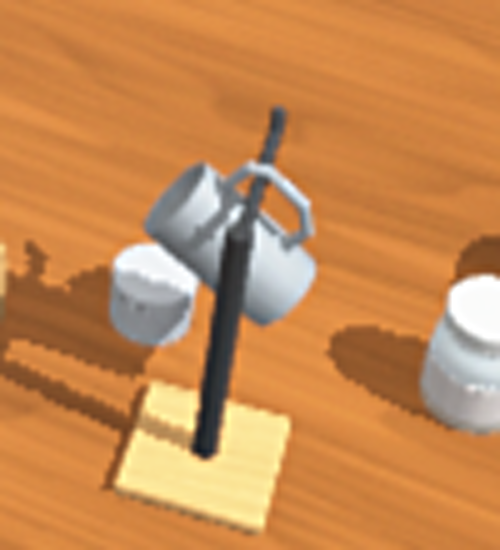

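The jug has stopped moving, and its handle loop is around the arm at (255,190). Handing in.

```bash
python3 -c "
from h import *
print(hand_in())"
```

```text
the job is handed in; nothing more can be done
None
```

The job is handed in at about 63 s of the 208 s allowed. I turned the timer fully off, laid all four brushes in their own cradles, hung the jug by its handle, then turned the timer fully clockwise.

**What my last checks showed:**
- **Brushes:** all four lie level and bristles up, with their heads over the vent.
- **Jug:** it hangs still on the hook arm.
- **Timer:** I felt the end stop at both ends of its travel, at -1.2 N m for off and +1.5 N m for full. The final picture shows the bar where it should be at full.
- **Other things:** a picture comparison found the jar and bowl unchanged and 11 pixels different at the cleaner. The tin, bolt, lid and soap I checked only by eye, and they looked unmoved.
- **Gripper:** it was clear of everything at hand-in.

**What disagreed or went wrong:**
- **Knocked brush:** after I laid it, the brush in the +y cradle was pushed about 9 mm back, until its head reached the comb. It is still seated and level, with its head centre about 65–70 mm along the rack, inside the vent's 46–131 mm. I left it there because moving it would have meant handling a brush with the timer already on.
- **Fingertip position:** the fingertips stood about 16–19 mm behind the reported TCP, not 11 mm ahead as the text says. Because of that, my first grip on the knob closed above its bar without turning it. I used the measured offset for every later grip.

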